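# Used blades into the child-resistant sharps tub

### The job

Open the yellow sharps tub by pressing its red child-resistant lid down hard while turning it anticlockwise, and lift the lid off. Lift the small blue blade cases one by one to feel which are full: drop every heavy one into the tub and put the light, empty ones in the wooden tray. Then put the lid back and press and turn it clockwise until it locks again, never wrenching it by force against its lock, and leave the other things on the counter where they stand.

Things in the scene. Friction and masses are not known exactly. Their poses are not given: they have to be found in the camera images.
- tub: yellow plastic sharps tub fixed upright in a grey cradle on the counter. Origin on its axis at counter height, z up. Body 116 mm across up to 74 mm high, then a neck 92 mm across. Three lugs stand out from the neck at 0, 120 and 240 degrees from the tub's x axis, out to 54 mm from the axis, each with a notch below for a lid lug. Inner floor 6 mm above the counter
- lid: red child-resistant lid, 120 mm across, 230 g, loose, locked on the tub at the start. Origin at the centre of its lower edge, z up; top face 29 mm above the origin. Inside are three lugs at 0, 120 and 240 degrees from its x axis and a tapered plug 80 mm across (72 mm at its foot, 4 mm above the origin) that enters the mouth. Can be set down anywhere flat on the counter
- lid_grip (a point): centre of the lid's grip bar: it stands along the lid's x axis, 66 mm long, 22 mm thick (along y), from 29 to 56 mm above the lid's origin; this point is on the lid's axis, 42.5 mm above the origin. To open: hold pressed and turn anticlockwise seen from above; free to lift from 33 to 86 degrees of turn (a stop), best 60
- tray: low open wooden tray fixed on the counter, outside 250 x 116 x 20 mm (its x, y, z), walls and floor 4 mm; origin at the centre of its underside, z up
- case_a: closed dark-blue plastic case with hinge and snap latch, 60 x 40 x 24 mm (its x, y, z), origin at the centre of its underside, z up. All cases look the same; an empty one weighs about 40 g, one full of used steel blades about 260 g. May be absent
- case_b: closed dark-blue plastic case with hinge and snap latch, 60 x 40 x 24 mm (its x, y, z), origin at the centre of its underside, z up. All cases look the same; an empty one weighs about 40 g, one full of used steel blades about 260 g. May be absent
- case_c: closed dark-blue plastic case with hinge and snap latch, 60 x 40 x 24 mm (its x, y, z), origin at the centre of its underside, z up. All cases look the same; an empty one weighs about 40 g, one full of used steel blades about 260 g. May be absent
- case_d: closed dark-blue plastic case with hinge and snap latch, 60 x 40 x 24 mm (its x, y, z), origin at the centre of its underside, z up. All cases look the same; an empty one weighs about 40 g, one full of used steel blades about 260 g. May be absent
- case_e: closed dark-blue plastic case with hinge and snap latch, 60 x 40 x 24 mm (its x, y, z), origin at the centre of its underside, z up. All cases look the same; an empty one weighs about 40 g, one full of used steel blades about 260 g. May be absent
- case_f: closed dark-blue plastic case with hinge and snap latch, 60 x 40 x 24 mm (its x, y, z), origin at the centre of its underside, z up. All cases look the same; an empty one weighs about 40 g, one full of used steel blades about 260 g. May be absent
- groomer: matte grey body groomer lying on its side, 162 mm along its x, 38 mm thick, origin on the counter below its middle; leave alone
- comb: steel mustache comb lying flat, 86 x 24 x 4 mm, origin at its middle on the counter; leave alone
- tumbler: clear glass tumbler standing upright, 72 mm across, 100 mm high, origin under its centre; leave alone
- balm_tin: round metal balm tin, 56 mm across, 22 mm high, origin under its centre; leave alone
- soap_pump: amber soap pump bottle, 62 mm across, 172 mm high, origin under its centre; leave alone
- tub_mouth (a point): centre of the tub's round mouth, 84 mm across inside, level with the rim, 115 mm above the counter
- seal (a joint): sprung ring inside the lid that bears on the tub's rim, m, how far it is pushed in: 0 lid off, 0.005 locked (lid origin 101 mm above the counter), at least 0.0105 (lid pressed 5.5 mm down, 16 N) needed to turn, stop at 0.013 (8 mm down, 20 N). A lid free of the lugs springs up 3 to 4 mm above its locked height
- lid_lug (a point): top face of the lid's lug on its x axis, 50 mm out, 5 mm above the lid's origin. Locked, each lid lug stands under a tub lug. To close: lower the lid with its lugs midway between the tub's (60 degrees anticlockwise of locked, give or take 25), press to the stop, turn clockwise to the stop (about 65 degrees, 60 is enough), let go: it rises into the notches
There are look-alikes about, which are no part of the job. What is shaped like the case_b but turquoise is not meant.

How it is judged (in metres and radians):
On the way, in this order (a step that is already met when the one before it is completed fails the run):
1. the lid is pressed well down on the tub against its spring (z of lid in the frame of tub below 0.0965 m and horizontal distance between lid and tub below 0.006 m), for 0.3 s.
2. the lid is off, well clear of the mouth (distance between lid and tub_mouth above 0.1 m), for 0.2 s.
3. with the lid off, every full case is in the tub (distance between lid and tub_mouth above 0.1 m and horizontal distance between each of case_b, case_d, case_e and tub below 0.045 m and z of case_b in the frame of tub between -0.005 and 0.095 m and z of case_d in the frame of tub between -0.005 and 0.095 m and z of case_e in the frame of tub between -0.005 and 0.095 m), for 0.2 s.
At the end, for the whole second after the job is handed in: Every full case lies in the tub; the lid sits on the tub locked: centred within 5 mm, level within 0.05 rad, within 2 mm of its locked height and still; every empty case lies at rest in the tray (its centre within the tray's walls, less than 60 mm above the counter) (horizontal distance between lid and tub below 0.005 m and z of lid in the frame of tub between 0.099 and 0.103 m and angle between lid's own z axis and vertical below 0.05 rad and linear speed of each of lid, case_a, case_c, case_f below 0.02 m/s and horizontal distance between each of case_b, case_d, case_e and tub below 0.045 m and z of case_b in the frame of tub between -0.005 and 0.095 m and z of case_d in the frame of tub between -0.005 and 0.095 m and z of case_e in the frame of tub between -0.005 and 0.095 m and x of case_a in the frame of tray between -0.121 and 0.121 m and y of case_a in the frame of tray between -0.054 and 0.054 m and height (world z) of each of case_a, case_c, case_f below 0.06 m and x of case_c in the frame of tray between -0.121 and 0.121 m and y of case_c in the frame of tray between -0.054 and 0.054 m and x of case_f in the frame of tray between -0.121 and 0.121 m and y of case_f in the frame of tray between -0.054 and 0.054 m); the robot touches nothing.
It fails at once if a bystander (groomer, comb, tumbler, balm tin, soap pump) is moved by more than 3 cm (distance of any of groomer, comb, tumbler, balm_tin, soap_pump from where it was at the start of the episode above 0.03 m).
It fails at once if the tumbler or the soap pump is tipped (angle between any of tumbler, soap_pump's own z axis and vertical above 0.35 rad).
It fails at once if the lid is wrenched against the tub (over 200 N between them, ten times what pressing takes) (contact force between lid and tub above 200 N).
Of case_b, case_d, case_e only 2 to 3 are there at a start; the rules pass over those that are not, and their reading is None.
Of case_a, case_c, case_f only 1 to 2 are there at a start; the rules pass over those that are not, and their reading is None.
At some moment in a run one of case_a, case_b, case_c, case_d, case_e, case_f may be knocked a few centimetres aside while the robot is not near it.
It also fails if it takes over 210 s, if anything falls off the work surface, if the arm or the gripper's body presses on something with over 40 N, if the wrist force passes 120 N, or if a joint passes its speed limit or range.

### The arm

A 6-joint arm with a two-finger parallel gripper is mounted at the origin on the work surface. World frame = base frame: x ahead of the robot, y to its left, z up, the work surface at z = 0. Lengths are in mm, angles in rad, forces in N, time in s.
With the tool pointing down it reaches from about 275 to 975 mm from the base axis. Payload 8.4 kg.
Tool frame: the origin (TCP) lies on the mounting face of the last link; the fingertips stand 190 mm ahead of it and the grasp point (between the pads) lies hold_point_z ahead of it (hold_point_z is the distance from the TCP to the grasp point, in mm); z points along the fingers, y is the line along which they close (so a half turn about z gives the same grasp; the last joint's range is limited). The gripper opens to 92 mm and grips with 3 to 60 N. Pads are 20 mm wide; open, the fingers measure 128 mm over their backs; the gripper's body (75 mm by 189 mm) begins 69 mm behind the grasp point.
Start: joints at [1.324, 0.353, 1.633, -0, 1.155, -0.002], TCP at [151.475, 606.37, 404.683] pointing down, gripper open.
Joint ranges: [-2.63, 2.63], [-0.92, 2.1], [0.06, 2.66], [-1.3, 4.44], [0, 2.69], [-3.02, 3.02]. Speed limits (rad/s): [2.22, 2.22, 2.79, 3.14, 3.14, 3.14].

### API

Orientations are given as a rotation vector (axis times angle).
In Python, from workcell import * gives the robot as it stands.
- The arm moves only by the tool arm_command, never from a script. Its argument "moves" is a list that holds one entry, the list of rows, each a list of 5 numbers: the shift along the tool's x, y, z in units of 40 mm (1.0 is 40 mm), then the turn about the tool's z in units of 0.08 rad (1.0 is 0.08 rad), then the closure, from 0 (fully open) to 1 (shut). A call has 1 to 10 rows; each row shifts and turns the commanded pose from where the row before left it, along the tool's axes as they then stand; what a row does not reach is not made up. A row lasts 1/10 s, in which the tool goes at most 50 mm and 8.59 degrees, less where a joint would pass 70% of its speed; a pose out of reach is approached as far as the arm can. A call with a number of a shift or a turn outside -1 to 1 is refused whole. A call with a gripper value outside its range is refused whole. The fingers move at their own pace and stop on an object; the grip force is fixed at half the most. Time passes only in rows, so rows that do not move let the fingers close. It gives the time, the measured TCP pose, the force, the opening and the grip force at its end, in the units of the state.
- read_state(): the state, without advancing time (a new reading comes with each control period).
- get_image(name): name is "side" or "top"; returns the picture (384x512x3 uint8, red, green, blue); there is no depth.
- camera_model(name): a dict with "camera_matrix" (3x3 intrinsics, pixels), "R" (3x3) and "t" (3): a world point X has camera coordinates R X + t. Camera axes: x right, y down, z forward; pixel columns grow to the right and rows downward; lengths in mm; the calibration is good to about 2 mm. A picture is of the moment at which its call begins. camera_model takes no time and is no camera call.
- job_done(): hands the job in; it is judged then, once.
Trained networks look in the newest picture that a camera, given by its name, has taken for a name from the list of things; names that differ only in an ending like _2 or _b are one class to them, and where a whole thing is asked for, a point or a joint stands for the part that bears it (a point fixed in the world has none). Each returns a list of dicts, best first, with "score" (0 to 1); they miss things now and then, are a little off and sometimes report something else, mostly with a low value. They report only what shows in the picture. A call takes as long as a camera call. They do not tell look-alikes from the thing itself.
- boxes_of(camera, thing): "point" ([x, y, z] in mm, in the coordinates of the camera as it stood for that picture, good to about 4 mm: the middle of the surface that is visible of it).
The state is a dict: "time_s": time; "joint_pos": joint angles; "joint_velocities": joint speeds; "effort": joint torques, N m; "tcp_pos": TCP position; "tool_rot": TCP orientation; "force": force on the tool from outside, world axes, zero at the start; "wrist_torque": the same for the moment, N m; "grip_width": opening from 0.0 (shut) to 1.0 (fully open); "gripper_force": force on a finger pad.
Only numpy, scipy, OpenCV 4.12 (cv2) and the standard library are available. Lean on these libraries where they do the work, as an engineer would, in place of code of your own. Each camera call takes 0.05 s, during which the arm holds its last target. There are 200 camera calls.

## Working session

There is one attempt and no reset: what is moved stays moved. The work goes in short steps, Python scripts to look and compute and a tool call to move; the robot and the scene stay as the last step left them, time stands still between calls to the robot, and variables do not carry over. Pictures are saved under pics/ and viewed, at most 14 in all, crops included, and the job is handed in when it is done.

Besides the shell and the picture viewer there is one more tool, called after "Request:" as name(argument=value, ...) on one line, values as JSON. arm_command: Moves the arm, as the interface text tells. Its arguments: {"type":"object","properties":{"moves":{"type":"array","items":{"type":"array","items":{"type":"array","items":{"type":"number"}}}}},"required":["moves"]}

```bash
ls; mkdir -p pics; cat > h.py <<'E'
from workcell import *
import numpy as np, cv2
from scipy.spatial.transform import Rotation as Ro
def w(cam,p):
    m=camera_model(cam);return np.array(m["R"]).T@(np.array(p)-np.array(m["t"]))
def px(cam,X):
    m=camera_model(cam);c=np.array(m["R"])@np.array(X,float)+np.array(m["t"]);u=np.array(m["camera_matrix"])@c;return u[:2]/u[2]
def ray(cam,u,v,z):
    m=camera_model(cam);R=np.array(m["R"]);d=R.T@np.linalg.inv(m["camera_matrix"])@[u,v,1];o=-R.T@np.array(m["t"]);return o+d*(z-o[2])/d[2]
def save(cam,n,crop=None,s=1.5):
    im=get_image(cam);i=im[...,::-1]
    if crop: a,b,c,d=crop;i=i[b:d,a:c]
    cv2.imwrite(f"pics/{n}.png",cv2.resize(i,None,fx=s,fy=s,interpolation=cv2.INTER_CUBIC));return im
E
python3 - <<'E'
from h import *
s=read_state();print({k:np.round(v,3) for k,v in s.items()}, [k for k in s])
for c in("top","side"):
    save(c,c+"0")
    print(c,np.round(camera_model(c)["R"],2).tolist(),np.round(camera_model(c)["t"]))
    for t in("tub","lid","lid_grip","tray","case_a","groomer","comb","tumbler","balm_tin","soap_pump"):
        for d in boxes_of(c,t):print(c,t,round(d["score"],2),np.round(w(c,d["point"])),np.round(px(c,w(c,d["point"]))))
E
```

```text
pics
{'time_s': np.float64(0.0), 'joint_pos': array([ 1.324,  0.354,  1.634, -0.   ,  1.155, -0.002]), 'joint_velocities': array([ 0.002, -0.001, -0.   ,  0.002,  0.001,  0.   ]), 'effort': array([-1.0000e-03, -5.9383e+01, -3.3421e+01,  7.0000e-02,  2.3000e-02,
       -0.0000e+00]), 'tcp_pos': array([151.408, 606.13 , 403.954]), 'tool_rot': array([-3.840e-01, -3.118e+00,  2.000e-03]), 'force': array([-1.388, -0.207,  0.675]), 'wrist_torque': array([ 0.04 , -0.012, -0.018]), 'gripper_force': np.float64(0.0), 'grip_width': np.float64(0.998)} ['time_s', 'joint_pos', 'joint_velocities', 'effort', 'tcp_pos', 'tool_rot', 'force', 'wrist_torque', 'gripper_force', 'grip_width']
top [[0.02, -1.0, -0.03], [-0.99, -0.01, -0.11], [0.11, 0.03, -0.99]] [  2. 552. 832.]
top tub 0.76 [ 501. -280.   35.] [378. 219.]
top tub 0.39 [640.  -1.  23.] [263. 162.]
top lid 0.66 [ 504. -326.  127.] [413. 216.]
top lid 0.26 [737.  30.  27.] [252. 124.]
top lid_grip 0.83 [ 507. -317.  128.] [410. 214.]
top tray 0.92 [527. 304.   2.] [143. 206.]
top case_a 0.96 [286. 243.  21.] [160. 305.]
top case_a 0.94 [439. 
[... 917 characters left out ...]
7 [436. -11.  27.] [299. 212.]
side case_a 0.86 [440. 126.  22.] [294. 265.]
side case_a 0.72 [640.  15.  20.] [210. 214.]
side case_a 0.69 [288. 256.  19.] [371. 334.]
side case_a 0.69 [ 774. -118.   66.] [165. 155.]
side case_a 0.57 [630. 132.  23.] [204. 258.]
side groomer 0.62 [ 776. -118.   67.] [164. 155.]
side groomer 0.6 [743.  47.  31.] [163. 218.]
side comb 0.63 [366.  79.   4.] [327. 254.]
side tumbler 0.65 [ 774. -119.   67.] [165. 154.]
side tumbler 0.38 [751. 239. 113.] [123. 277.]
side balm_tin 0.75 [439. 126.  26.] [294. 264.]
side balm_tin 0.67 [ 383. -100.   18.] [321. 187.]
side soap_pump 0.84 [750. 240. 114.] [123. 278.]
side soap_pump 0.39 [ 777. -120.   67.] [164. 154.]
```

View pics/top0.png

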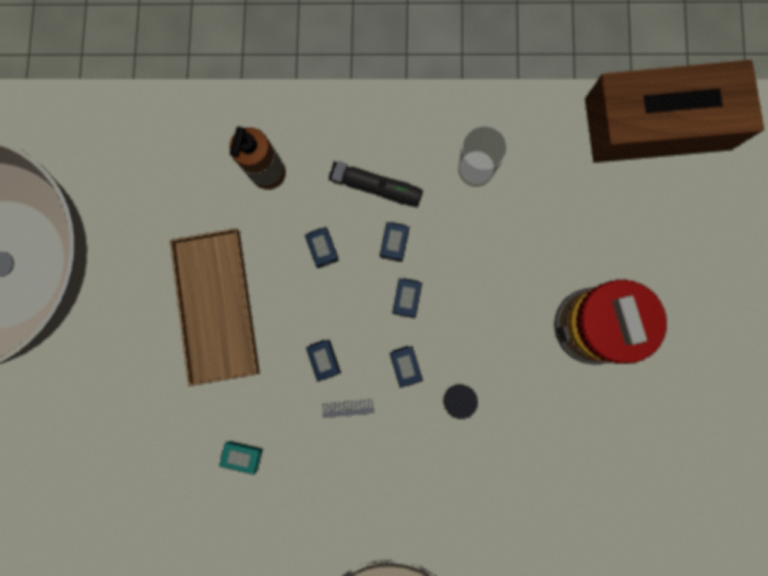

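View pics/side0.png

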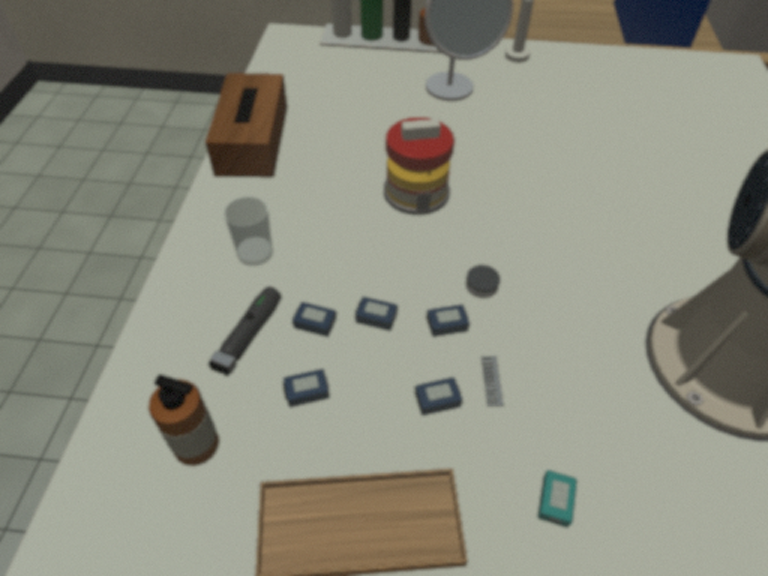

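Top view: red lid with bar at about (413,214) px, five blue cases in the middle, and the turquoise look-alike at (160,305). The tray is on the left at (143,206). The side view agrees. Next I'll fit the shapes to both views.

```bash
cat >> h.py <<'E'
from scipy.optimize import minimize
def hullmask(m,near,r=40,clip=None):
    k=np.zeros_like(m,np.uint8);cv2.circle(k,tuple(int(a) for a in near),r,1,-1);mm=(m&(k>0)).astype(np.uint8)
    n,l,st,ce=cv2.connectedComponentsWithStats(mm)
    if n<2:return None
    b=1+np.argmax(st[1:,4]);pts=np.argwhere(l==b)[:,::-1].astype(np.int32);return cv2.convexHull(pts).reshape(-1,2).astype(np.float32)
def box(x,y,a,z0,z1,L,W):
    c,s=np.cos(a),np.sin(a);return np.array([[x+c*i*L/2-s*j*W/2,y+s*i*L/2+c*j*W/2,z] for i in(-1,1) for j in(-1,1) for z in(z0,z1)])
def cyl(x,y,z0,z1,r):
    t=np.linspace(0,2*np.pi,40);return np.array([[x+r*np.cos(q),y+r*np.sin(q),z] for q in t for z in(z0,z1)])
def hp(cam,P):return cv2.convexHull(np.array([px(cam,p) for p in P],np.float32)).reshape(-1,2)
def fit(model,x0,hulls,step):
    def cost(p):
        e=0
        for c,h in hulls.items():
            g=hp(c,model(p));I=cv2.intersectConvexConvex(g,h)[0];e+=1-I/(cv2.contourArea(g)+cv2.contourArea(h)-I+1e-9)
        return e
    x0=np.array(x0,float);sim=np.vstack([x0]+[x0+np.eye(len(x0))[i]*step[i] for i in range(len(x0))])
    r=minimize(cost,x0,method="Nelder-Mead",options=dict(initial_simplex=sim,xatol=.01,fatol=1e-4,maxiter=150));return r.x,r.fun
def blue(im):
    r,g,b=[im[...,i].astype(int) for i in range(3)];return (b-r>12)&(g-r<b-r-4+0*r)&(b<130)
def case(ims,x,y,z=0,L=60,W=40):
    H={}
    for c,im in ims.items():
        h=hullmask(blue(im),px(c,[x,y,z+12]),22 if c=="top" else 26)
        if h is not None:H[c]=h
    if not H:return None
    return min((fit(lambda p:box(p[0],p[1],p[2],z,z+24,L,W),[x,y,a],H,[8,8,.3]) for a in(0,.8,1.6,2.4)),key=lambda r:r[1])
E
python3 - <<'E'
from h import *
ims={c:get_image(c) for c in("top","side")}
for x,y in((439,-24),(630,123),(440,120),(546,-14),(640,8)):
    p,f=case(ims,x,y);print("case",np.round(p,2),round(f,2))
R={};B={}
for c,im in ims.items():
    i=im.astype(int);r=(i[...,0]-i[...,1]>60)&(i[...,0]-i[...,2]>60)
    b=(abs(i[...,0]-i[...,1])<25)&(i.sum(2)>380)
    h=hullmask(r,px(c,[505,-320,120]),50);R[c]=h
    k=np.zeros(r.shape,np.uint8);cv2.fillConvexPoly(k,h.astype(np.int32),1)
    if c=="top":B[c]=hullmask((k>0)&~r,px(c,[505,-320,150]),30)
for cs in(["top","side"],["top"],["side"]):print("lid",cs,fit(lambda p:cyl(p[0],p[1],101,130,60),[505,-320],{c:R[c] for c in cs},[8,8]))
print("lid xyz",fit(lambda p:cyl(p[0],p[1],101+p[2],130+p[2],60),[505,-320,0],R,[8,8,8]))
print("bar",[fit(lambda p:box(p[0],p[1],p[2],130,157,66,22),[505,-320,a],B,[5,5,.3]) for a in(0,.8,1.6)])
H={}
for c,im in ims.items():
    i=im.astype(int);m=(i[...,0]-i[...,2]>28);H[c]=hullmask(m,px(c,[530,306,5]),80)
print("tray",fit(lambda p:box(p[0],p[1],p[2],0,20,250,116),[530,306,0],H,[8,8,.2]))
E
```

```text
Traceback (most recent call last):
  File "h.py", line 41, in case
    return min((fit(lambda p:box(p[0],p[1],p[2],z,z+24,L,W),[x,y,a],H,[8,8,.3]) for a in(0,.8,1.6,2.4)),key=lambda r:r[1])
  File "h.py", line 41, in <genexpr>
    return min((fit(lambda p:box(p[0],p[1],p[2],z,z+24,L,W),[x,y,a],H,[8,8,.3]) for a in(0,.8,1.6,2.4)),key=lambda r:r[1])
                ~~~^^^^^^^^^^^^^^^^^^^^^^^^^^^^^^^^^^^^^^^^^^^^^^^^^^^^^^^^^^^^
  File "h.py", line 32, in fit
    r=minimize(cost,x0,method="Nelder-Mead",options=dict(initial_simplex=sim,xatol=.01,fatol=1e-4,maxiter=150));return r.x,r.fun
  File "h.py", line 29, in cost
    g=hp(c,model(p));I=cv2.intersectConvexConvex(g,h)[0];e+=1-I/(cv2.contourArea(g)+cv2.contourArea(h)-I+1e-9)
  File "h.py", line 24, in hp
    def hp(cam,P):return cv2.convexHull(np.array([px(cam,p) for p in P],np.float32)).reshape(-1,2)
                                                  ~~^^^^^^^
  File "h.py", line 7, in px
    m=camera_model(cam);c=np.array(m["R"])@np.array(X,float)+np.array(m["t"]);u=np.array(m["camera_matrix"])@c;return u[:2]/u[2]
ValueError: time passes only in moves, steps and waits
```

```bash
python3 - <<'E'
s=open('h.py').read()
s=s.replace("def w(cam,p):","import workcell\n_C={}\ndef camera_model(c):\n    if c not in _C:_C[c]=workcell.camera_model(c)\n    return _C[c]\ndef w(cam,p):",1)
open('h.py','w').write(s)
E
cat > m.py <<'E'
from h import *
ims={c:get_image(c) for c in("top","side")}
for x,y in((439,-24),(630,123),(440,120),(546,-14),(640,8)):
    p,f=case(ims,x,y);print("case",np.round(p,2),round(f,2))
R={};B={}
for c,im in ims.items():
    i=im.astype(int);r=(i[...,0]-i[...,1]>60)&(i[...,0]-i[...,2]>60)
    h=hullmask(r,px(c,[505,-320,120]),50);R[c]=h
    k=np.zeros(r.shape,np.uint8);cv2.fillConvexPoly(k,h.astype(np.int32),1)
    if c=="top":B[c]=hullmask((k>0)&~r,px(c,[505,-320,150]),30)
for cs in(["top","side"],["top"],["side"]):print("lid",cs,fit(lambda p:cyl(p[0],p[1],101,130,60),[505,-320],{c:R[c] for c in cs},[8,8]))
print("lid xyz",fit(lambda p:cyl(p[0],p[1],101+p[2],130+p[2],60),[505,-320,0],R,[8,8,8]))
print("bar",[fit(lambda p:box(p[0],p[1],p[2],130,157,66,22),[505,-320,a],B,[5,5,.3]) for a in(0,.8,1.6)])
H={}
for c,im in ims.items():
    i=im.astype(int);m=(i[...,0]-i[...,2]>28);H[c]=hullmask(m,px(c,[530,306,5]),80)
print("tray",fit(lambda p:box(p[0],p[1],p[2],0,20,250,116),[530,306,0],H,[8,8,.2]))
E
python3 m.py
```

```text
case [ 4.3736e+02 -2.0830e+01  1.9000e-01] 0.64
case [6.3434e+02 1.2218e+02 4.0000e-01] 0.62
case [445.55 116.34   3.34] 0.6
case [548.7  -21.24   3.07] 0.64
case [642.83   1.32   3.09] 0.67
lid ['top', 'side'] (array([ 510.15262406, -337.97736041]), np.float64(0.5434507026923906))
lid ['top'] (array([ 509.56176941, -327.88966328]), np.float64(0.12671585740280866))
lid ['side'] (array([ 509.02910219, -361.74279169]), np.float64(0.39291270925908217))
lid xyz (array([ 510.36074868, -343.12145296,  -19.27612668]), np.float64(0.4940558733051639))
bar [(array([ 5.08687327e+02, -3.30061165e+02,  2.60256385e-01]), np.float64(0.08047309458433494)), (array([ 5.08739867e+02, -3.30758796e+02,  2.28226686e-01]), np.float64(0.08025243176183772)), (array([ 5.08753077e+02, -3.30014656e+02,  2.61785595e-01]), np.float64(0.08050613471224255))]
tray (array([5.31542646e+02, 3.05255935e+02, 1.87316860e-01]), np.float64(0.08030146963208706))
```

```bash
python3 - <<'E'
from h import *
ims={c:get_image(c) for c in("top","side")}
np.savez("ims.npz",**ims)
im=ims["top"]
u,v=px("top",[439,-24,24]).astype(int)
for r in range(v-14,v+15,2):print([tuple(int(q) for q in im[r,c]) for c in range(u-12,u+13,4)])
u,v=px("side",[505,-320,130]).astype(int);print(u,v)
for r in range(v-25,v+50,4):print(r,tuple(ims["side"][r,u].tolist()))
print(ims["side"][100,u-40:u+40:4].tolist())
E
```

```text
[(143, 144, 129), (142, 143, 129), (141, 142, 128), (128, 130, 116), (139, 140, 126), (142, 143, 129), (142, 143, 129)]
[(143, 144, 130), (138, 139, 125), (102, 103, 93), (48, 53, 55), (100, 102, 95), (143, 144, 129), (142, 143, 128)]
[(139, 141, 126), (61, 64, 60), (34, 43, 56), (41, 53, 70), (75, 79, 80), (142, 143, 129), (143, 143, 129)]
[(111, 112, 104), (38, 49, 64), (41, 55, 71), (47, 58, 73), (54, 63, 73), (143, 143, 131), (143, 145, 130)]
[(117, 120, 109), (42, 54, 70), (59, 69, 79), (92, 97, 96), (42, 53, 67), (142, 143, 130), (142, 143, 128)]
[(131, 132, 120), (44, 56, 70), (107, 109, 104), (113, 115, 108), (41, 53, 70), (141, 141, 128), (142, 143, 129)]
[(140, 141, 127), (40, 51, 68), (113, 116, 108), (110, 113, 105), (46, 57, 72), (132, 132, 120), (142, 143, 129)]
[(142, 143, 129), (39, 52, 65), (105, 108, 103), (113, 114, 107), (60, 69, 79), (109, 112, 102), (142, 143, 129)]
[(143, 144, 130), (48, 56, 65), (100, 103, 99), (112, 115, 107), (74, 81, 85), (84, 87, 85), (142, 143, 129)]
[(142, 143, 129), (70, 75, 76), (82, 88, 90), (112, 115, 107), (93, 98, 95), (59, 66, 72)
[... 527 characters left out ...]
2, 120), (142, 143, 128), (142, 143, 129)]
280 92
67 (165, 169, 154)
71 (165, 170, 154)
75 (165, 169, 153)
79 (146, 105, 97)
83 (162, 165, 149)
87 (85, 84, 74)
91 (89, 77, 70)
95 (137, 50, 45)
99 (136, 47, 43)
103 (135, 48, 45)
107 (75, 41, 35)
111 (74, 47, 41)
115 (118, 99, 49)
119 (159, 133, 58)
123 (91, 77, 44)
127 (91, 71, 55)
131 (61, 59, 55)
135 (57, 56, 53)
139 (58, 57, 52)
[[167, 171, 156], [163, 167, 152], [167, 170, 155], [164, 169, 154], [144, 142, 129], [78, 46, 39], [122, 48, 43], [136, 50, 44], [135, 47, 42], [135, 48, 42], [139, 52, 48], [137, 49, 46], [135, 48, 42], [137, 47, 44], [127, 48, 43], [85, 52, 47], [164, 166, 151], [167, 171, 154], [164, 167, 152], [166, 169, 154]]
```

```bash
python3 - <<'E'
s=open('h.py').read()
i=s.index("    r,g,b=[im");j=s.index("\n",i)
s=s[:i]+"    r,g,b=[im[...,i].astype(int) for i in range(3)];return (r<100)&(b>r-4)"+s[j:]
open('h.py','w').write(s)
s=open('m.py').read()
s=s.replace('r=(i[...,0]-i[...,1]>60)&(i[...,0]-i[...,2]>60)','r=(i[...,0]>1.45*i[...,1])&(i[...,0]>60)')
open('m.py','w').write(s)
E
python3 m.py
```

```text
case [ 4.3674e+02 -2.0780e+01  3.1000e-01] 0.24
case [635.39 125.06   3.54] 0.23
case [4.4451e+02 1.1567e+02 3.3000e-01] 0.24
case [ 5.500e+02 -2.153e+01 -1.800e-01] 0.21
case [646.6    1.08   2.98] 0.26
lid ['top', 'side'] (array([ 509.30571003, -330.36161966]), np.float64(0.2447785977540411))
lid ['top'] (array([ 508.80944693, -329.06331597]), np.float64(0.0700627999103266))
lid ['side'] (array([ 509.10503274, -330.7286466 ]), np.float64(0.1742535019495316))
lid xyz (array([ 509.6818388 , -334.38007066,  -10.64540899]), np.float64(0.21375994491368355))
bar [(array([ 5.08789379e+02, -3.29153448e+02,  2.72736837e-01]), np.float64(0.1763298110997622)), (array([ 5.08783186e+02, -3.29153414e+02,  2.72645565e-01]), np.float64(0.17632990208002863)), (array([ 5.08779439e+02, -3.29154445e+02,  2.72747854e-01]), np.float64(0.17633039292092778))]
tray (array([5.31560213e+02, 3.05211373e+02, 1.90183640e-01]), np.float64(0.07998268560347699))
```

```bash
cat >> h.py <<'E'
def cur():
    s=read_state();R=Ro.from_rotvec(s["tool_rot"]).as_matrix();return np.array(s["tcp_pos"]),np.arctan2(R[1,1],R[0,1]),R,s
def plan(wps,tip=True,start=None):
    """wps: (x,y,ztip,heading|None,closure,nhold) -> rows"""
    p,h,R,s=cur()
    if start is not None:p,h=np.array(start[:3],float),start[3];
    rows=[]
    for x,y,z,hd,cl,hold in wps:
        T=np.array([x,y,z+190.]);dh=0 if hd is None else hd-h
        n=max(int(np.ceil(np.linalg.norm(T-p)/44)),int(np.ceil(abs(dh)/.08)),int(np.ceil(abs(T-p).max()/39)))
        q0,h0=p.copy(),h
        for k in range(1,n+1):
            g=q0+(T-q0)*k/n;d=g-p
            ty=np.array([np.cos(h),np.sin(h),0]);tz=np.array([0,0,-1.]);tx=np.cross(ty,tz)
            u=np.round(np.array([d@tx,d@ty,d@tz])/40,2);t=np.round(-(h0+dh*k/n-h)/.08,2)
            rows.append([*map(float,u),float(t),cl]);p=p+40*(u[0]*tx+u[1]*ty+u[2]*tz);h=h-t*.08
        rows+=[[0,0,0,0,cl]]*hold
    for i in range(0,len(rows),10):print(str([rows[i:i+10]]).replace(" ","").replace(".0,",",").replace(".0]","]"))
    print(len(rows),"end",np.round(p,1),round(h,3))
def st(n=1):
    p,h,R,s=cur();print("t",round(s["time_s"],2),"tip",np.round(p-[0,0,190],1),"h",round(h,3),"tilt",np.round(R[:2,2],3),"F",np.round(s["force"],2),"T",np.round(s["wrist_torque"],2),"w",round(s["grip_width"],3),"gf",round(s["gripper_force"],1),"j6",round(s["joint_pos"][5],2))
E
python3 - <<'E'
from h import *
st()
try: print(hold_point_z)
except Exception as e: print(e)
print([n for n in dir(workcell) if n[0]!='_'])
plan([(509,-329.5,210,-1.299,0,0)])
E
```

```text
t 1.5 tip [151.5 606.4 214.7] h 1.326 tilt [-0. -0.] F [-0.09 -0.56  0.46] T [ 0.05 -0.01 -0.04] w 0.996 gf 0.0 j6 -0.0
171.4
['Unreachable', 'boxes_of', 'camera_model', 'get_image', 'hold_point_z', 'job_done', 'read_state']
[[[-0.43,-0.62,0,0.99,0],[-0.49,-0.59,0.01,1,0],[-0.52,-0.54,0,0.99,0],[-0.57,-0.5,0,1,0],[-0.61,-0.46,0.01,0.99,0],[-0.64,-0.4,0,1,0],[-0.68,-0.36,0,0.99,0],[-0.69,-0.3,0.01,0.99,0],[-0.72,-0.24,0,1,0],[-0.74,-0.18,0.01,0.99,0]]]
[[[-0.75,-0.13,-0,1,0],[-0.75,-0.06,0,0.99,0],[-0.76,-0.01,0.01,1,0],[-0.76,0.06,-0,0.99,0],[-0.75,0.11,0,0.99,0],[-0.74,0.18,0.01,1,0],[-0.72,0.23,0,0.99,0],[-0.7,0.29,0,1,0],[-0.68,0.34,0.01,0.99,0],[-0.65,0.4,0,1,0]]]
[[[-0.61,0.45,0,0.99,0],[-0.57,0.49,0.01,0.99,0],[-0.54,0.54,0,1,0],[-0.49,0.58,0.01,0.99,0],[-0.44,0.62,-0,1,0],[-0.39,0.65,0,0.99,0],[-0.34,0.68,0.01,1,0],[-0.29,0.7,-0,0.99,0],[-0.23,0.72,0,0.99,0],[-0.17,0.74,0.01,1,0]]]
[[[-0.11,0.75,0,0.99,0],[-0.05,0.76,0,1,0],[0.01,0.76,0.01,0.99,0]]]
33 end [ 508.8 -329.6  399.9] -1.299
```

Request:
arm_command(moves=[[[-0.43, -0.62, 0, 1, 0], [-0.49, -0.59, 0, 1, 0], [-0.52, -0.54, 0, 1, 0], [-0.57, -0.5, 0, 1, 0], [-0.61, -0.46, 0, 1, 0], [-0.64, -0.4, 0, 1, 0], [-0.68, -0.36, 0, 1, 0], [-0.69, -0.3, 0, 1, 0], [-0.72, -0.24, 0, 1, 0], [-0.74, -0.18, 0, 1, 0]]])

```text
time_s: 2.5
tcp_pos: [259.5, 321.4, 404.8]
tool_rot: [1.572, 2.72, 0.001]
force: [0.2, 0.4, 0.7]
grip_width: 0.998
gripper_force: 0.0
```

Request:
arm_command(moves=[[[-0.75, -0.13, 0, 1, 0], [-0.75, -0.06, 0, 1, 0], [-0.76, 0, 0, 1, 0], [-0.76, 0.06, 0, 1, 0], [-0.75, 0.11, 0, 1, 0], [-0.74, 0.18, 0, 1, 0], [-0.72, 0.23, 0, 1, 0], [-0.7, 0.29, 0, 1, 0], [-0.68, 0.34, 0, 1, 0], [-0.65, 0.4, 0, 1, 0]]])

```text
time_s: 3.5
tcp_pos: [366.2, 36.9, 404.9]
tool_rot: [2.507, 1.893, 0.001]
force: [0.1, 1.5, 1.0]
grip_width: 0.997
gripper_force: 0.0
```

Request:
arm_command(moves=[[[-0.61, 0.45, 0, 1, 0], [-0.57, 0.49, 0, 1, 0], [-0.54, 0.54, 0, 1, 0], [-0.49, 0.58, 0, 1, 0], [-0.44, 0.62, 0, 1, 0], [-0.39, 0.65, 0, 1, 0], [-0.34, 0.68, 0, 1, 0], [-0.29, 0.7, 0, 1, 0], [-0.23, 0.72, 0, 1, 0], [-0.17, 0.74, 0, 1, 0]]])

```text
time_s: 4.5
tcp_pos: [471.3, -247.7, 404.8]
tool_rot: [3.046, 0.767, 0.0]
force: [-0.4, 0.0, 0.1]
grip_width: 1.005
gripper_force: 0.0
```

Request:
arm_command(moves=[[[-0.11, 0.75, 0, 1, 0], [-0.05, 0.76, 0, 1, 0], [0, 0.76, 0, 0.8, 0], [0, 0, 0, 0, 0]]])

```text
time_s: 4.9
tcp_pos: [502.8, -334.9, 404.6]
tool_rot: [3.112, 0.421, 0.001]
force: [0.4, 0.5, 1.0]
grip_width: 1.001
gripper_force: 0.0
```

```bash
python3 - <<'E'
from h import *
st()
plan([(509,-329.5,160,-1.299,0,0),(509,-329.5,134,-1.299,0,2)])
E
```

```text
t 4.9 tip [ 502.8 -334.9  214.6] h -1.302 tilt [ 0.001 -0.001] F [0.37 0.55 0.97] T [ 0.02  0.13 -0.05] w 1.001 gf 0.0 j6 0.71
[[[0.09,-0.04,0.68,-0.02,0],[0.1,-0.05,0.68,-0.01,0],[-0,0,0.65,-0,0],[0,0,0,0,0],[0,0,0,0,0]]]
5 end [ 509.2 -329.4  324.2] -1.299
```

Request:
arm_command(moves=[[[0.09, -0.04, 0.68, 0, 0], [0.1, -0.05, 0.68, 0, 0], [0, 0, 0.65, 0, 0], [0, 0, 0, 0, 0], [0, 0, 0, 0, 0]]])

```text
time_s: 5.4
tcp_pos: [508.3, -326.2, 324.7]
tool_rot: [-3.112, -0.428, 0.001]
force: [-0.2, 0.6, 0.5]
grip_width: 0.998
gripper_force: 0.0
```

```bash
python3 - <<'E'
from h import *
st()
a=save("top","t1",(340,140,480,280),3);b=get_image("side");cv2.imwrite("pics/s1.png",cv2.resize(b[20:170,200:360,::-1],None,fx=3,fy=3,interpolation=cv2.INTER_CUBIC))
i=np.hstack([cv2.imread("pics/t1.png")[:420],cv2.copyMakeBorder(cv2.imread("pics/s1.png")[:420,:380],0,0,0,0,0)]);cv2.imwrite("pics/c1.png",i);print(i.shape)
E
```

```text
t 5.4 tip [ 508.3 -326.2  134.7] h -1.297 tilt [-0.001  0.   ] F [-0.16  0.57  0.52] T [-0.06  0.17  0.03] w 0.998 gf 0.0 j6 0.72
(420, 800, 3)
```

View pics/c1.png

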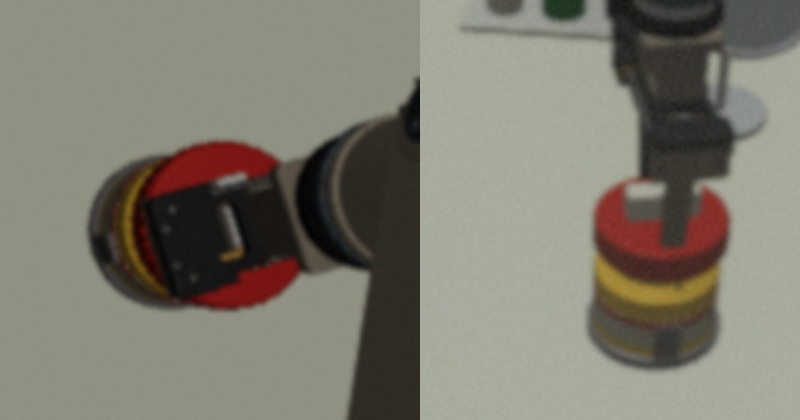

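Request:
arm_command(moves=[[[0, 0.08, 0.05, 0, 0], [0, 0, 0, 0, 0], [0, 0, 0, 0, 1], [0, 0, 0, 0, 1], [0, 0, 0, 0, 1], [0, 0, 0, 0, 1], [0, 0, 0, 0, 1], [0, 0, 0, 0, 1], [0, 0, 0, 0, 1], [0, 0, 0, 0, 1]]])

```text
time_s: 6.5
tcp_pos: [509.2, -329.7, 322.3]
tool_rot: [-3.112, -0.427, 0.0]
force: [0.6, -0.6, -0.3]
grip_width: 0.329
gripper_force: 0.0
```

```bash
python3 -c "
from h import *
st()"
```

```text
t 6.5 tip [ 509.2 -329.7  132.3] h -1.298 tilt [-0.  0.] F [ 0.57 -0.58 -0.26] T [0.01 0.11 0.02] w 0.329 gf 0.0 j6 0.72
```

Now finish closing (the bar should read about 0.24).

Request:
arm_command(moves=[[[0, 0, 0, 0, 1], [0, 0, 0, 0, 1], [0, 0, 0, 0, 1], [0, 0, 0, 0, 1], [0, 0, 0, 0, 1]]])

```text
time_s: 7.0
tcp_pos: [509.1, -329.6, 322.2]
tool_rot: [-3.112, -0.427, 0.0]
force: [-0.8, 2.6, 0.8]
grip_width: 0.239
gripper_force: 30.0
```

```bash
python3 -c "
from h import *
st()"
```

```text
t 7.0 tip [ 509.1 -329.6  132.2] h -1.298 tilt [-0.  0.] F [-0.78  2.58  0.82] T [0.44 0.26 0.04] w 0.239 gf 30.0 j6 0.72
```

Request:
arm_command(moves=[[[0, 0, 0.05, 0, 1], [0, 0, 0.05, 0, 1], [0, 0, 0, 0, 1]]])

```text
time_s: 7.3
tcp_pos: [509.3, -329.8, 319.1]
tool_rot: [3.112, 0.427, 0.001]
force: [-2.7, 2.9, 10.8]
grip_width: 0.238
gripper_force: 30.0
```

Request:
arm_command(moves=[[[0, 0, 0.05, 0, 1], [0, 0, 0.03, 0, 1], [0, 0, 0, 0, 1]]])

```text
time_s: 7.6
tcp_pos: [509.4, -329.9, 316.6]
tool_rot: [3.112, 0.427, 0.001]
force: [-3.7, 4.6, 15.4]
grip_width: 0.237
gripper_force: 30.0
```

```bash
python3 -c "
from h import *
st()"
```

```text
t 7.6 tip [ 509.4 -329.9  126.6] h -1.298 tilt [ 0.001 -0.001] F [-3.72  4.62 15.42] T [0.81 0.94 0.01] w 0.237 gf 30.0 j6 0.72
```

Request:
arm_command(moves=[[[0, 0, 0.04, 0, 1], [0, 0, 0, 0, 1], [0, 0, 0, 0, 1], [0, 0, 0, 0, 1]]])

```text
time_s: 8.0
tcp_pos: [509.5, -329.9, 315.4]
tool_rot: [3.111, 0.427, 0.002]
force: [-4.6, 4.2, 17.2]
grip_width: 0.236
gripper_force: 30.0
```

Request:
arm_command(moves=[[[0, 0, 0, -0.5, 1], [0, 0, 0, -0.5, 1], [0, 0, 0, 0, 1]]])

```text
time_s: 8.3
tcp_pos: [510.4, -330.4, 316.0]
tool_rot: [3.089, 0.552, 0.006]
force: [-0.8, 2.7, 16.4]
grip_width: 0.239
gripper_force: 30.0
```

```bash
python3 -c "
from h import *
st()"
```

```text
t 8.3 tip [ 510.4 -330.4  126. ] h -1.217 tilt [ 0.004 -0.002] F [-0.77  2.71 16.41] T [0.53 0.33 0.11] w 0.239 gf 30.0 j6 0.64
```

Request:
arm_command(moves=[[[0, 0, 0.03, 0, 1], [0, 0, 0, -0.7, 1], [0, 0, 0, -0.7, 1], [0, 0, 0, -0.7, 1], [0, 0, 0, 0, 1]]])

```text
time_s: 8.8
tcp_pos: [510.5, -330.4, 315.0]
tool_rot: [3.031, 0.81, 0.006]
force: [0.0, 2.3, 18.2]
grip_width: 0.239
gripper_force: 30.0
```

```bash
python3 -c "
from h import *
st()"
```

```text
t 8.8 tip [ 510.5 -330.4  125. ] h -1.048 tilt [ 0.005 -0.003] F [ 0.02  2.29 18.18] T [0.54 0.33 0.16] w 0.239 gf 30.0 j6 0.47
```

Request:
arm_command(moves=[[[0, 0, 0, -0.8, 1], [0, 0, 0, -1, 1], [0, 0, 0, -1, 1], [0, 0, 0, -1, 1], [0, 0, 0, -1, 1], [0, 0, 0, 0, 1]]])

```text
time_s: 9.4
tcp_pos: [510.2, -330.3, 314.8]
tool_rot: [2.821, 1.375, 0.004]
force: [-2.1, 2.3, 18.5]
grip_width: 0.236
gripper_force: 30.0
```

Request:
arm_command(moves=[[[0, 0, 0, -0.8, 1], [0, 0, 0, -1, 1], [0, 0, 0, -1, 1], [0, 0, 0, -1, 1], [0, 0, 0, -1, 1], [0, 0, 0, 0, 1]]])

```text
time_s: 10.0
tcp_pos: [509.8, -330.2, 314.6]
tool_rot: [2.507, 1.888, 0.002]
force: [-3.9, 3.0, 18.8]
grip_width: 0.238
gripper_force: 30.0
```

```bash
python3 -c "
from h import *
st();save('top','t2',(340,140,480,280),3)"
```

```text
t 10.0 tip [ 509.8 -330.2  124.6] h -0.28 tilt [ 0.003 -0.002] F [-3.9   2.99 18.8 ] T [0.62 0.86 0.08] w 0.238 gf 30.0 j6 -0.3
```

Request:
arm_command(moves=[[[0, 0, -0.2, 0, 1], [0, 0, -0.2, 0, 1], [0, 0, -0.2, 0, 1], [0, 0, 0, 0, 1]]])

```text
time_s: 10.45
tcp_pos: [509.4, -329.9, 337.0]
tool_rot: [2.511, 1.886, 0.0]
force: [0.1, 0.2, -2.0]
grip_width: 0.237
gripper_force: 30.0
```

```bash
python3 -c "
from h import *
st()
plan([(509.8,-330.2,230,-.28,1,0),(320,-320,150,-.28,1,0),(320,-320,45,-.28,1,1)])"
```

```text
t 10.45 tip [ 509.4 -329.9  147. ] h -0.282 tilt [ 0.001 -0.001] F [ 0.12  0.23 -2.05] T [-0.    0.05  0.02] w 0.237 gf 30.0 j6 -0.3
[[[-0,0,-0.69,-0.01,1],[-0,0.01,-0.69,-0.01,1],[-0,0,-0.69,-0.01,1],[-0.21,-0.93,0.4,0,1],[-0.22,-0.92,0.4,0,1],[-0.21,-0.93,0.4,0,1],[-0.21,-0.92,0.4,0,1],[-0.22,-0.93,0.4,0,1],[0,0,0.87,0,1],[0,0,0.88,0,1]]]
[[[0,0,0.87,0,1],[0,0,0,0,1]]]
12 end [ 319.9 -320.1  235. ] -0.28
```

Request:
arm_command(moves=[[[0, 0, -0.7, 0, 1], [0, 0, -0.7, 0, 1], [0, 0, -0.7, 0, 1], [-0.21, -0.93, 0.4, 0, 1], [-0.22, -0.92, 0.4, 0, 1], [-0.21, -0.93, 0.4, 0, 1], [-0.21, -0.92, 0.4, 0, 1], [-0.22, -0.93, 0.4, 0, 1], [0, 0, 0.87, 0, 1], [0, 0, 0.88, 0, 1]]])

```text
time_s: 11.45
tcp_pos: [318.4, -319.3, 269.7]
tool_rot: [2.511, 1.884, 0.0]
force: [0.7, 0.0, -2.5]
grip_width: 0.237
gripper_force: 30.0
```

Request:
arm_command(moves=[[[0, 0, 0.87, 0, 1], [0, 0, 0, 0, 1], [0, 0, 0.15, 0, 1], [0, 0, 0.1, 0, 1], [0, 0, 0, 0, 1]]])

```text
time_s: 11.95
tcp_pos: [319.8, -319.6, 226.3]
tool_rot: [2.51, 1.886, 0.0]
force: [-0.7, 0.4, -2.7]
grip_width: 0.237
gripper_force: 30.0
```

```bash
python3 -c "
from h import *
st()"
```

```text
t 11.95 tip [ 319.8 -319.6   36.3] h -0.282 tilt [ 0.001 -0.001] F [-0.66  0.36 -2.72] T [-0.1   0.1  -0.03] w 0.237 gf 30.0 j6 -0.51
```

Request:
arm_command(moves=[[[0, 0, 0.05, 0, 1], [0, 0, 0.05, 0, 1], [0, 0, 0, 0, 1]]])

```text
time_s: 12.25
tcp_pos: [319.5, -319.3, 221.7]
tool_rot: [2.511, 1.887, 0.0]
force: [-0.7, -0.9, -1.9]
grip_width: 0.238
gripper_force: 30.0
```

Request:
arm_command(moves=[[[0, 0, 0.03, 0, 1], [0, 0, 0, 0, 1]]])

```text
time_s: 12.45
tcp_pos: [319.5, -319.4, 221.2]
tool_rot: [2.511, 1.887, 0.0]
force: [-2.4, 3.2, 13.1]
grip_width: 0.235
gripper_force: 30.0
```

```bash
python3 -c "
from h import *
st()"
```

```text
t 12.45 tip [ 319.5 -319.4   31.2] h -0.282 tilt [ 0. -0.] F [-2.38  3.19 13.06] T [ 0.36  0.62 -0.01] w 0.235 gf 30.0 j6 -0.51
```

Request:
arm_command(moves=[[[0, 0, 0, 0, 0.3], [0, 0, 0, 0, 0.3], [0, 0, 0, 0, 0.3], [0, 0, 0, 0, 0.3], [0, 0, -0.5, 0, 0.3], [0, 0, -1, 0, 0.3], [0, 0, -1, 0, 0.3], [0, 0, -1, 0, 0.3], [0, 0, -1, 0, 0.3]]])

```text
time_s: 13.35
tcp_pos: [319.1, -319.0, 401.9]
tool_rot: [-2.512, -1.887, 0.0]
force: [0.1, -0.4, 0.7]
grip_width: 0.701
gripper_force: 0.0
```

```bash
cat > lk.py <<'E'
from h import *
import json,os
C=json.load(open("c.json")) if os.path.exists("c.json") else {"1":(437,-21),"2":(635,125),"3":(444.5,115.7),"4":(550,-21.5),"5":(646.6,1)}
ims={c:get_image(c) for c in("top","side")}
def look():
    seen=[w("top",d["point"])[:2] for d in boxes_of("top","case_a") if d["score"]>.4]
    for k,(x,y) in C.items():
        s=min(seen,key=lambda q:np.hypot(q[0]-x,q[1]-y)) if seen else (x,y)
        if 20<np.hypot(s[0]-x,s[1]-y)<70:print(k,"moved?",s);x,y=s
        r=case(ims,x,y)
        if r: print("case",k,np.round(r[0],2),round(r[1],2))
E
python3 - <<'E'
from lk import *
st();look()
plan([(437,-21,100,-1.26,.3,0),(437,-21,30,-1.26,.3,1)])
E
```

```text
t 13.45 tip [ 320.4 -320.3  215.2] h -0.282 tilt [ 0.006 -0.006] F [ 0.22  0.59 -0.45] T [-0.09  0.09 -0.03] w 0.702 gf 0.0 j6 -0.51
case 1 [ 4.3663e+02 -2.0790e+01  3.1000e-01] 0.24
case 2 [6.3540e+02 1.2505e+02 4.0000e-01] 0.24
case 3 [444.42 115.89   3.48] 0.24
case 4 [550.   -21.51   2.97] 0.23
case 5 [646.64   1.07   2.98] 0.26
[[[0.61,0.06,0.22,0.94,0.3],[0.62,0.01,0.21,0.94,0.3],[0.62,-0.04,0.22,0.94,0.3],[0.61,-0.08,0.22,0.94,0.3],[0.6,-0.13,0.21,0.94,0.3],[0.59,-0.17,0.22,0.94,0.3],[0.58,-0.22,0.22,0.94,0.3],[0.56,-0.26,0.21,0.94,0.3],[0.54,-0.3,0.22,0.94,0.3],[0.51,-0.34,0.22,0.94,0.3]]]
[[[0.49,-0.38,0.21,0.94,0.3],[0.46,-0.42,0.22,0.94,0.3],[0.42,-0.44,0.22,0.95,0.3],[0,-0,0.87,-0,0.3],[0,-0,0.88,-0,0.3],[0,0,0,0,0.3]]]
16 end [436.9 -21.2 219.9] -1.26
```

Request:
arm_command(moves=[[[0.61, 0.06, 0.22, 0.94, 0.3], [0.62, 0, 0.22, 0.94, 0.3], [0.62, -0.04, 0.22, 0.94, 0.3], [0.61, -0.08, 0.22, 0.94, 0.3], [0.6, -0.13, 0.22, 0.94, 0.3], [0.59, -0.17, 0.22, 0.94, 0.3], [0.58, -0.22, 0.22, 0.94, 0.3], [0.56, -0.26, 0.22, 0.94, 0.3], [0.54, -0.3, 0.22, 0.94, 0.3], [0.51, -0.34, 0.22, 0.94, 0.3]]])

```text
time_s: 14.5
tcp_pos: [408.6, -88.4, 310.6]
tool_rot: [-3.029, -0.828, 0.003]
force: [0.5, 0.6, 0.3]
grip_width: 0.696
gripper_force: 0.0
```

Request:
arm_command(moves=[[[0.49, -0.38, 0.22, 0.94, 0.3], [0.46, -0.42, 0.22, 0.94, 0.3], [0.42, -0.44, 0.22, 0.95, 0.3], [0, 0, 0.6, 0, 0.3], [0, 0, 0.5, 0, 0.3], [0, 0, 0, 0, 0.3], [0, 0, 0, 0, 0.3]]])

```text
time_s: 15.2
tcp_pos: [435.5, -20.6, 241.1]
tool_rot: [-3.103, -0.485, 0.004]
force: [-0.1, 0.2, -0.2]
grip_width: 0.702
gripper_force: 0.0
```

```bash
python3 - <<'E'
from h import *
st()
plan([(437,-21,9,-1.26,.3,2),(437,-21,9,-1.26,1,5)])
E
```

```text
t 15.2 tip [435.5 -20.6  51.1] h -1.26 tilt [-0.003  0.   ] F [-0.07  0.22 -0.18] T [-0.05  0.16  0.03] w 0.702 gf 0.0 j6 1.21
[[[0.02,0.01,0.53,-0,0.3],[0.01,0.01,0.52,-0.01,0.3],[0,0,0,0,0.3],[0,0,0,0,0.3],[0,0,0,0,1],[0,0,0,0,1],[0,0,0,0,1],[0,0,0,0,1],[0,0,0,0,1],[0,0,0,0,1]]]
10 end [436.8 -21.  199.1] -1.26
```

Grasp case 1, then lift 60 mm.

Request:
arm_command(moves=[[[0.03, 0.02, 0.53, 0, 0.3], [0, 0, 0.52, 0, 0.3], [0, 0, 0, 0, 1], [0, 0, 0, 0, 1], [0, 0, 0, 0, 1], [0, 0, 0, 0, 1], [0, 0, 0, 0, 1], [0, 0, 0, 0, 1]]])

```text
time_s: 16.0
tcp_pos: [437.9, -21.1, 201.0]
tool_rot: [3.103, 0.486, 0.003]
force: [-1.0, -0.9, 8.0]
grip_width: 0.434
gripper_force: 30.0
```

Request:
arm_command(moves=[[[0, 0, -0.5, 0, 1], [0, 0, -1, 0, 1], [0, 0, -1, 0, 1], [0, 0, -1, 0, 1], [0, 0, -1, 0, 1], [0, 0, 0, 0, 1], [0, 0, 0, 0, 1]]])

```text
time_s: 16.7
tcp_pos: [437.4, -21.0, 380.9]
tool_rot: [3.103, 0.486, 0.004]
force: [-0.8, -0.4, -1.4]
grip_width: 0.431
gripper_force: 30.0
```

Request:
arm_command(moves=[[[0, 0, 0, 0, 1]]])

```text
time_s: 16.8
tcp_pos: [436.8, -20.9, 379.0]
tool_rot: [-3.104, -0.486, 0.002]
force: [-0.0, -0.4, -1.5]
grip_width: 0.431
gripper_force: 30.0
```

```bash
python3 - <<'E'
from h import *
st();p,h,_,_=cur()
import math
plan([(509.4,-329.9,190,-1.26,1,0),(509.4,-329.9,125,-1.26,1,2)])
E
```

```text
t 16.8 tip [436.8 -20.9 189. ] h -1.26 tilt [-0.001  0.   ] F [-0.03 -0.35 -1.5 ] T [-0.1   0.1  -0.03] w 0.431 gf 30.0 j6 1.21
[[[-0.08,0.99,-0,-0,1],[-0.08,0.99,-0.01,-0,1],[-0.08,0.99,0,-0,1],[-0.08,0.98,-0,-0,1],[-0.08,0.99,-0.01,-0,1],[-0.07,0.99,0,-0,1],[-0.08,0.99,-0,-0,1],[-0.08,0.99,-0.01,-0,1],[-0,-0,0.81,-0,1],[-0,-0,0.82,-0,1]]]
[[[0,0,0,0,1],[0,0,0,0,1]]]
12 end [ 509.5 -329.9  315. ] -1.26
```

```bash
cat >> h.py <<'E'
def weigh(n=10):
    f=[];e=[]
    for _ in range(n):get_image("side");s=read_state();f.append(s["force"][2]);e.append(s["effort"])
    print("Fz mean",round(np.mean(f),2),"+-",round(np.std(f)/n**.5,2),np.round(np.mean(e,0)[1:5],3));return np.mean(f)
E
python3 -c "
from h import *
weigh()"
```

```text
Fz mean -0.36 +- 0.14 [-3.7344e+01 -3.0561e+01  3.5000e-02 -6.0000e-02]
```

```bash
python3 - <<'E'
from h import *
plan([(472.6,293.8,100,-1.38,1,0),(472.6,293.8,30,-1.38,1,2)])
E
```

```text
[[[0.36,-0.8,0.25,0.17,1],[0.35,-0.81,0.25,0.16,1],[0.34,-0.81,0.25,0.17,1],[0.33,-0.82,0.25,0.16,1],[0.31,-0.82,0.25,0.17,1],[0.31,-0.82,0.24,0.17,1],[0.29,-0.83,0.25,0.16,1],[0.29,-0.84,0.25,0.17,1],[0.27,-0.83,0.25,0.17,1],[0,-0,0.88,-0,1]]]
[[[0,-0,0.87,-0,1],[0,0,0,0,1],[0,0,0,0,1]]]
13 end [472.6 293.7 220.1] -1.38
```

Request:
arm_command(moves=[[[0.36, -0.8, 0.25, 0.17, 1], [0.35, -0.81, 0.25, 0.16, 1], [0.34, -0.81, 0.25, 0.17, 1], [0.33, -0.82, 0.25, 0.16, 1], [0.31, -0.82, 0.25, 0.17, 1], [0.31, -0.82, 0.24, 0.17, 1], [0.29, -0.83, 0.25, 0.16, 1], [0.29, -0.84, 0.25, 0.17, 1], [0.27, -0.83, 0.25, 0.17, 1], [0, 0, 0.88, 0, 1]]])

```text
time_s: 18.3
tcp_pos: [474.6, 298.2, 257.1]
tool_rot: [-3.123, -0.301, -0.011]
force: [0.2, 0.4, -1.5]
grip_width: 0.436
gripper_force: 30.0
```

Request:
arm_command(moves=[[[0, 0, 0.8, 0, 1], [0, 0, 0.25, 0, 1], [0, 0, 0, 0, 1], [0, 0, 0, 0, 1]]])

```text
time_s: 18.7
tcp_pos: [473.1, 293.8, 214.0]
tool_rot: [-3.127, -0.298, -0.001]
force: [-0.7, -0.3, -0.4]
grip_width: 0.431
gripper_force: 30.0
```

```bash
python3 - <<'E'
from h import *
st()
E
```

```text
t 18.7 tip [473.1 293.8  24. ] h -1.381 tilt [0.001 0.001] F [-0.65 -0.29 -0.37] T [-0.02  0.08 -0.01] w 0.431 gf 30.0 j6 1.93
```

Request:
arm_command(moves=[[[0, 0, 0.15, 0, 1], [0, 0, 0, 0, 1], [0, 0, 0, 0, 0.35], [0, 0, 0, 0, 0.35], [0, 0, 0, 0, 0.35], [0, 0, -0.5, 0, 0.35], [0, 0, -1, 0, 0.35], [0, 0, -1, 0, 0.35], [0, 0, 0, 0, 0.35], [0, 0, 0, 0, 0.35]]])

```text
time_s: 19.7
tcp_pos: [472.8, 293.8, 308.0]
tool_rot: [-3.126, -0.299, -0.003]
force: [-0.0, -0.3, -0.2]
grip_width: 0.652
gripper_force: 0.0
```

```bash
python3 - <<'E'
from lk import *
del C["1"]
json.dump(C,open("c.json","w"))
st();look()
r=case(ims,473,294,4);print("placed",r)
plan([(444.4,115.9,60,-1.23,.3,2)])
weigh(4)
E
```

```text
t 19.8 tip [472.2 293.4 116.2] h -1.38 tilt [-0.001 -0.001] F [-0.83  0.57  0.09] T [-0.02  0.18 -0.04] w 0.646 gf 0.0 j6 1.93
case 2 [6.3485e+02 1.2486e+02 4.0000e-01] 0.29
case 3 [4.4483e+02 1.1492e+02 3.6000e-01] 1.03
case 4 [549.99 -21.61   2.97] 0.68
case 5 [646.63   1.04   2.98] 0.34
placed (array([457.07457366, 276.51063802,   2.34846718]), np.float64(1.017861551628683))
[[[-0.3,0.85,0.28,-0.38,0.3],[-0.33,0.83,0.28,-0.37,0.3],[-0.36,0.83,0.28,-0.38,0.3],[-0.38,0.81,0.28,-0.37,0.3],[-0.4,0.8,0.28,-0.38,0.3],[0,0,0,0,0.3],[0,0,0,0,0.3]]]
7 end [444.3 116.  249.8] -1.23
Fz mean -0.07 +- 0.25 [-5.4761e+01 -2.7798e+01 -1.1000e-02 -7.1000e-02]
```

Request:
arm_command(moves=[[[-0.3, 0.85, 0.28, -0.38, 0.3], [-0.33, 0.83, 0.28, -0.37, 0.3], [-0.36, 0.83, 0.28, -0.38, 0.3], [-0.38, 0.81, 0.28, -0.37, 0.3], [-0.4, 0.8, 0.28, -0.38, 0.3], [0, 0, 0, 0, 0.3], [0, 0, 0, 0, 0.3], [0, 0, 0, 0, 0.3]]])

```text
time_s: 20.85
tcp_pos: [445.5, 117.0, 251.3]
tool_rot: [-3.096, -0.532, -0.002]
force: [0.3, -0.4, 0.3]
grip_width: 0.7
gripper_force: 0.0
```

```bash
python3 - <<'E'
from lk import *
st()
r=case(ims,444.4,115.9);print(r)
plan([(444.4,115.9,9,-1.23,.3,0)])
E
```

```text
t 20.95 tip [445.3 117.3  61.4] h -1.229 tilt [0.001 0.   ] F [0.35 0.06 0.51] T [-0.08  0.13 -0.03] w 0.7 gf 0.0 j6 1.48
(array([425.23836767,  80.61066121,  -1.06041483]), np.float64(0.928968472809925))
[[[-0.02,0.01,0.66,0.01,0.3],[-0.01,0.01,0.65,0,0.3]]]
2 end [444.5 116.1 199. ] -1.23
```

Request:
arm_command(moves=[[[-0.02, 0.02, 0.66, 0, 0.3], [0, 0, 0.65, 0, 0.3], [0, 0, 0, 0, 1], [0, 0, 0, 0, 1], [0, 0, 0, 0, 1], [0, 0, 0, 0, 1], [0, 0, 0, 0, 1], [0, 0, 0, 0, 1]]])

```text
time_s: 21.75
tcp_pos: [444.9, 115.6, 199.8]
tool_rot: [-3.096, -0.532, -0.003]
force: [-0.3, 1.5, 7.2]
grip_width: 0.428
gripper_force: 30.0
```

Request:
arm_command(moves=[[[0, 0, -0.5, 0, 1], [0, 0, -1, 0, 1], [0, 0, -1, 0, 1], [0, 0, -1, 0, 1], [0, 0, -1, 0, 1], [0, 0, 0, 0, 1], [0, 0, 0, 0, 1], [0, 0, 0, 0, 1]]])

```text
time_s: 22.55
tcp_pos: [443.7, 115.1, 377.6]
tool_rot: [3.096, 0.533, -0.003]
force: [-0.4, 0.0, -0.0]
grip_width: 0.431
gripper_force: 30.0
```

```bash
python3 - <<'E'
from h import *
weigh(8);st()
plan([(509.4,-329.9,190,-1.23,1,0),(509.4,-329.9,125,-1.23,1,2)])
E
```

```text
Fz mean -0.43 +- 0.14 [-4.0185e+01 -3.0639e+01  1.8000e-02 -6.9000e-02]
t 22.95 tip [444.3 115.3 188.2] h -1.23 tilt [-0.001 -0.   ] F [-0.01  0.23 -0.25] T [-0.03  0.14  0.01] w 0.434 gf 30.0 j6 1.48
[[[-0.18,0.92,-0,-0,1],[-0.18,0.92,-0.01,-0,1],[-0.19,0.92,-0,-0,1],[-0.18,0.92,-0,-0,1],[-0.18,0.92,-0.01,-0,1],[-0.18,0.92,-0,-0,1],[-0.19,0.92,-0.01,-0,1],[-0.18,0.92,0,-0,1],[-0.18,0.92,-0,-0,1],[-0.18,0.91,-0.01,-0,1]]]
[[[-0.18,0.92,-0,-0,1],[-0.19,0.92,-0,-0,1],[0,0,0.81,-0,1],[0,0,0.81,-0,1],[0,0,0,0,1],[0,0,0,0,1]]]
16 end [ 509.2 -329.8  315. ] -1.23
```

```bash
python3 - <<'E'
from h import *
plan([(590.4,316.5,90,-1.38,1,0),(590.4,316.5,24,-1.38,1,2)])
E
```

```text
[[[0.73,-0.5,0.35,0.27,1],[0.72,-0.52,0.35,0.27,1],[0.71,-0.54,0.35,0.26,1],[0.7,-0.54,0.35,0.27,1],[0.69,-0.57,0.35,0.27,1],[0.67,-0.58,0.35,0.27,1],[0.66,-0.59,0.36,0.26,1],[0,0,0.82,0,1],[0,0,0.83,0,1],[0,0,0,0,1]]]
[[[0,0,0,0,1]]]
11 end [590.3 316.5 213.8] -1.38
```

Request:
arm_command(moves=[[[0.73, -0.5, 0.35, 0.27, 1], [0.72, -0.52, 0.35, 0.27, 1], [0.71, -0.54, 0.35, 0.26, 1], [0.7, -0.54, 0.35, 0.27, 1], [0.69, -0.57, 0.35, 0.27, 1], [0.67, -0.58, 0.35, 0.27, 1], [0.66, -0.59, 0.36, 0.26, 1], [0, 0, 0.82, 0, 1], [0, 0, 0.83, 0, 1], [0, 0, 0, 0, 1]]])

```text
time_s: 23.95
tcp_pos: [588.4, 315.8, 209.4]
tool_rot: [3.124, 0.3, -0.012]
force: [-0.6, 0.0, -0.4]
grip_width: 0.433
gripper_force: 30.0
```

Request:
arm_command(moves=[[[0, 0, 0.12, 0, 1], [0, 0, 0, 0, 1], [0, 0, 0, 0, 0.35], [0, 0, 0, 0, 0.35], [0, 0, 0, 0, 0.35], [0, 0, -0.5, 0, 0.35], [0, 0, -1, 0, 0.35], [0, 0, -1, 0, 0.35], [0, 0, -1, 0, 0.35], [0, 0, 0, 0, 0.35]]])

```text
time_s: 24.95
tcp_pos: [591.9, 317.3, 356.4]
tool_rot: [-3.123, -0.299, -0.015]
force: [0.2, 1.0, 0.2]
grip_width: 0.652
gripper_force: 0.0
```

```bash
python3 - <<'E'
from lk import *
C.pop("3",0)
json.dump(C,open("c.json","w"))
st();look()
cv2.imwrite("pics/t3.png",cv2.resize(np.vstack([ims["top"][60:300,60:460,::-1]]),None,fx=1.9,fy=1.9,interpolation=cv2.INTER_CUBIC))
plan([(635,125,110,-1.17,.3,2)])
E
```

```text
t 25.05 tip [590.5 316.6 160.9] h -1.38 tilt [0.002 0.001] F [-0.32  0.49 -0.21] T [-0.03  0.14 -0.02] w 0.649 gf 0.0 j6 1.87
case 2 [6.3548e+02 1.2550e+02 3.8000e-01] 0.8
case 4 [ 5.5002e+02 -2.1580e+01 -1.6000e-01] 0.49
case 5 [ 6.4686e+02  1.0400e+00 -1.7000e-01] 0.78
[[[0.04,0.98,0.25,-0.52,0.3],[-0,0.98,0.24,-0.53,0.3],[-0.05,0.99,0.25,-0.52,0.3],[-0.08,0.98,0.25,-0.53,0.3],[-0.13,0.97,0.24,-0.52,0.3],[0,0,0,0,0.3],[0,0,0,0,0.3]]]
7 end [634.9 125.  300.1] -1.17
```

View pics/t3.png

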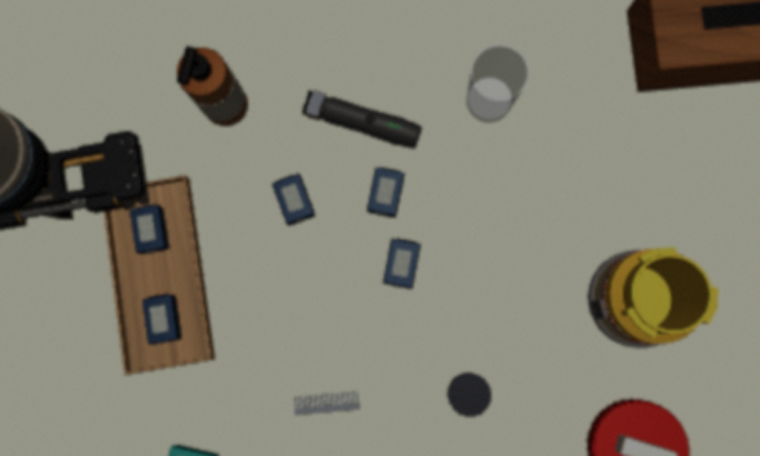

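Request:
arm_command(moves=[[[0.04, 0.98, 0.25, -0.52, 0.3], [0, 0.98, 0.25, -0.52, 0.3], [-0.05, 0.98, 0.25, -0.52, 0.3], [-0.08, 0.98, 0.25, -0.52, 0.3], [-0.13, 0.98, 0.25, -0.52, 0.3], [0, 0, 0.6, 0, 0.3], [0, 0, 0.6, 0, 0.3], [0, 0, 0, 0, 0.3], [0, 0, 0, 0, 0.3]]])

```text
time_s: 26.0
tcp_pos: [634.5, 125.1, 250.3]
tool_rot: [-3.079, -0.623, 0.005]
force: [-0.6, 0.4, -0.2]
grip_width: 0.701
gripper_force: 0.0
```

```bash
python3 - <<'E'
from h import *
st()
plan([(635,125,9,-1.17,.3,0)])
E
```

```text
t 26.0 tip [634.5 125.1  60.3] h -1.172 tilt [-0.003 -0.001] F [-0.63  0.38 -0.25] T [-0.07  0.12  0.06] w 0.701 gf 0.0 j6 1.36
[[[0,0,0.64,-0.01,0.3],[0.01,0.01,0.64,-0.01,0.3]]]
2 end [635.1 124.9 199.1] -1.17
```

Request:
arm_command(moves=[[[0, 0, 0.64, 0, 0.3], [0, 0, 0.64, 0, 0.3], [0, 0, 0, 0, 1], [0, 0, 0, 0, 1], [0, 0, 0, 0, 1], [0, 0, 0, 0, 1], [0, 0, 0, 0, 1], [0, 0, 0, 0, 1]]])

```text
time_s: 26.8
tcp_pos: [635.8, 125.4, 202.1]
tool_rot: [-3.079, -0.623, -0.004]
force: [-0.1, 1.0, 7.0]
grip_width: 0.429
gripper_force: 29.9
```

Request:
arm_command(moves=[[[0, 0, -0.5, 0, 1], [0, 0, -1, 0, 1], [0, 0, -1, 0, 1], [0, 0, -1, 0, 1], [0, 0, -1, 0, 1], [0, 0, 0, 0, 1], [0, 0, 0, 0, 1], [0, 0, 0, 0, 1]]])

```text
time_s: 27.6
tcp_pos: [634.4, 125.0, 378.8]
tool_rot: [3.079, 0.623, -0.004]
force: [-0.0, 0.4, -2.4]
grip_width: 0.434
gripper_force: 29.9
```

```bash
python3 - <<'E'
from h import *
weigh(5);st()
plan([(509.4,-329.9,185,-1.17,1,0),(509.4,-329.9,130,-1.17,1,2)])
E
```

```text
Fz mean -2.32 +- 0.23 [-6.4908e+01 -3.4006e+01  2.6000e-02 -5.7000e-02]
t 27.85 tip [634.9 125.1 189. ] h -1.172 tilt [-0.002 -0.   ] F [ 0.61 -0.7  -1.51] T [-0.02  0.18  0.04] w 0.427 gf 29.9 j6 1.36
[[[-0.61,0.77,0.01,-0,1],[-0.61,0.77,0.01,-0,1],[-0.61,0.78,0,-0.01,1],[-0.61,0.77,0.01,0,1],[-0.61,0.77,0.01,0,1],[-0.61,0.77,0.01,-0,1],[-0.61,0.77,0.01,-0,1],[-0.61,0.77,0.01,-0,1],[-0.61,0.77,0,-0.01,1],[-0.61,0.77,0.01,0,1]]]
[[[-0.61,0.77,0.01,0,1],[-0.61,0.78,0.01,-0,1],[0,-0,0.69,-0,1],[0,-0,0.68,-0,1],[0,0,0,0,1],[0,0,0,0,1]]]
16 end [ 509.4 -330.1  320.2] -1.17
```

Request:
arm_command(moves=[[[-0.61, 0.77, 0, 0, 1], [-0.61, 0.77, 0, 0, 1], [-0.61, 0.77, 0, 0, 1], [-0.61, 0.77, 0, 0, 1], [-0.61, 0.77, 0, 0, 1], [-0.61, 0.77, 0, 0, 1], [-0.61, 0.77, 0, 0, 1], [-0.61, 0.77, 0, 0, 1], [-0.61, 0.77, 0, 0, 1], [-0.61, 0.77, 0, 0, 1]]])

```text
time_s: 28.85
tcp_pos: [529.3, -254.9, 379.9]
tool_rot: [-3.079, -0.623, 0.001]
force: [0.3, 0.8, -2.2]
grip_width: 0.433
gripper_force: 29.9
```

Request:
arm_command(moves=[[[-0.61, 0.77, 0, 0, 1], [-0.61, 0.77, 0, 0, 1], [0, 0, 0.75, 0, 1], [0, 0, 0.7, 0, 1], [0, 0, 0, 0, 1], [0, 0, 0, 0, 1]]])

```text
time_s: 29.45
tcp_pos: [509.0, -329.1, 322.1]
tool_rot: [-3.078, -0.623, 0.002]
force: [1.4, 0.0, -2.4]
grip_width: 0.432
gripper_force: 29.9
```

```bash
python3 - <<'E'
from h import *
st()
plan([(509.5,-330,118,-1.17,1,2)])
E
```

```text
t 29.45 tip [ 509.  -329.1  132.1] h -1.172 tilt [-0.001  0.001] F [ 1.44  0.03 -2.44] T [-0.07  0.13 -0.05] w 0.432 gf 29.9 j6 0.6
[[[0,0.02,0.35,-0.02,1],[0,0,0,0,1],[0,0,0,0,1]]]
3 end [ 509.3 -329.9  308.1] -1.17
```

Request:
arm_command(moves=[[[0, 0.02, 0.32, 0, 1], [0, 0, 0, 0, 1], [0, 0, 0, 0, 0.3], [0, 0, 0, 0, 0.3], [0, 0, 0, 0, 0.3], [0, 0, -0.8, 0, 0.3], [0, 0, -0.8, 0, 0.3], [0, 0, 0, 0, 0.3]]])

```text
time_s: 30.25
tcp_pos: [510.5, -330.7, 378.3]
tool_rot: [3.074, 0.622, 0.009]
force: [0.5, -0.4, -0.6]
grip_width: 0.699
gripper_force: 0.0
```

```bash
python3 - <<'E'
from lk import *
C.pop("2",0)
json.dump(C,open("c.json","w"))
st();look()
plan([(550,-21.5,110,-1.735,.3,0),(550,-21.5,60,-1.735,.3,2)])
E
```

```text
t 30.35 tip [ 509.4 -330.   184.4] h -1.172 tilt [ 0.002 -0.001] F [-0.52  0.11 -0.24] T [ 0.02  0.1  -0.01] w 0.7 gf 0.0 j6 0.59
case 4 [ 5.5039e+02 -2.1540e+01 -1.7000e-01] 0.24
case 5 [ 6.4627e+02  9.6000e-01 -1.7000e-01] 0.25
[[[0.49,-0.84,0.23,0.88,0.3],[0.43,-0.87,0.23,0.88,0.3],[0.37,-0.9,0.23,0.88,0.3],[0.31,-0.92,0.23,0.88,0.3],[0.24,-0.94,0.23,0.88,0.3],[0.17,-0.96,0.22,0.88,0.3],[0.11,-0.97,0.23,0.88,0.3],[0.04,-0.97,0.23,0.88,0.3],[-0,0,0.63,0,0.3],[-0,0,0.62,0,0.3]]]
[[[0,0,0,0,0.3],[0,0,0,0,0.3]]]
12 end [550.2 -21.4 250.1] -1.735
```

Request:
arm_command(moves=[[[0.49, -0.84, 0.23, 0.88, 0.3], [0.43, -0.87, 0.23, 0.88, 0.3], [0.37, -0.9, 0.23, 0.88, 0.3], [0.31, -0.92, 0.23, 0.88, 0.3], [0.24, -0.94, 0.23, 0.88, 0.3], [0.17, -0.96, 0.23, 0.88, 0.3], [0.11, -0.97, 0.23, 0.88, 0.3], [0.04, -0.97, 0.23, 0.88, 0.3], [0, 0, 0.63, 0, 0.3], [0, 0, 0.62, 0, 0.3]]])

```text
time_s: 31.4
tcp_pos: [550.0, -20.0, 248.3]
tool_rot: [3.131, -0.254, -0.001]
force: [0.3, -0.4, -0.6]
grip_width: 0.701
gripper_force: 0.0
```

Request:
arm_command(moves=[[[0, 0, 0, 0, 0.3], [0, 0, 0, 0, 0.3]]])

```text
time_s: 31.6
tcp_pos: [549.9, -21.6, 249.2]
tool_rot: [3.131, -0.257, -0.004]
force: [0.5, -0.0, 0.1]
grip_width: 0.699
gripper_force: 0.0
```

```bash
python3 - <<'E'
from h import *
st()
plan([(550.2,-21.5,9,-1.735,.3,0)])
E
```

```text
t 31.6 tip [549.9 -21.6  59.2] h -1.735 tilt [-0.002  0.   ] F [ 0.52 -0.01  0.06] T [-0.04  0.19  0.03] w 0.699 gf 0.0 j6 1.69
[[[0,-0,0.63,0,0.3],[0.01,-0,0.62,0,0.3]]]
2 end [550.3 -21.6 199.2] -1.735
```

Request:
arm_command(moves=[[[0, 0, 0.63, 0, 0.3], [0, 0, 0.62, 0, 0.3], [0, 0, 0, 0, 1], [0, 0, 0, 0, 1], [0, 0, 0, 0, 1], [0, 0, 0, 0, 1], [0, 0, 0, 0, 1], [0, 0, 0, 0, 1]]])

```text
time_s: 32.4
tcp_pos: [551.1, -21.6, 201.4]
tool_rot: [3.131, -0.257, 0.004]
force: [-0.3, -1.4, 7.7]
grip_width: 0.435
gripper_force: 30.0
```

Request:
arm_command(moves=[[[0, 0, -0.5, 0, 1], [0, 0, -1, 0, 1], [0, 0, -1, 0, 1], [0, 0, -1, 0, 1], [0, 0, -1, 0, 1], [0, 0, 0, 0, 1], [0, 0, 0, 0, 1], [0, 0, 0, 0, 1]]])

```text
time_s: 33.2
tcp_pos: [549.6, -21.5, 378.6]
tool_rot: [3.131, -0.257, -0.004]
force: [0.6, 0.8, -3.3]
grip_width: 0.433
gripper_force: 30.0
```

```bash
python3 - <<'E'
from h import *
weigh(5);st()
plan([(509.5,-330,185,-1.735,1,0),(509.5,-330,130,-1.735,1,2)])
E
```

```text
Fz mean -2.68 +- 0.15 [-5.3257e+01 -3.2720e+01  5.0000e-03 -6.3000e-02]
t 33.45 tip [550.2 -21.5 188.7] h -1.735 tilt [-0.002  0.   ] F [ 0.5   0.08 -2.53] T [0.02 0.19 0.  ] w 0.432 gf 30.0 j6 1.69
[[[0.03,0.97,0.01,0,1],[0.03,0.97,0.01,0,1],[0.04,0.98,0.01,0,1],[0.03,0.97,0.02,0,1],[0.03,0.97,0.01,0,1],[0.03,0.97,0.01,0,1],[0.03,0.97,0.01,0,1],[0.04,0.98,0.01,0,1],[-0,-0,0.69,0,1],[-0,-0,0.69,0,1]]]
[[[0,0,0,0,1],[0,0,0,0,1]]]
12 end [ 509.6 -330.2  319.9] -1.735
```

Request:
arm_command(moves=[[[0.03, 0.97, 0, 0, 1], [0.03, 0.97, 0, 0, 1], [0.04, 0.98, 0, 0, 1], [0.03, 0.97, 0, 0, 1], [0.03, 0.97, 0, 0, 1], [0.03, 0.97, 0, 0, 1], [0.03, 0.97, 0, 0, 1], [0.04, 0.98, 0, 0, 1], [0, 0, 0, 0, 1], [0, 0, 0.72, 0, 1]]])

```text
time_s: 34.45
tcp_pos: [510.7, -332.0, 353.4]
tool_rot: [3.128, -0.261, 0.008]
force: [1.4, 0.0, -3.2]
grip_width: 0.433
gripper_force: 30.0
```

Request:
arm_command(moves=[[[0, 0, 0.72, 0, 1], [0, 0, 0, 0, 1], [0, 0, 0, 0, 1]]])

```text
time_s: 34.75
tcp_pos: [509.9, -329.8, 322.1]
tool_rot: [-3.13, 0.257, 0.002]
force: [-0.2, -0.3, -1.9]
grip_width: 0.429
gripper_force: 30.0
```

```bash
python3 - <<'E'
from h import *
st()
plan([(509.5,-330,119,-1.735,1,2)])
E
```

```text
t 34.75 tip [ 509.9 -329.8  132.1] h -1.735 tilt [-0.001  0.001] F [-0.19 -0.29 -1.94] T [ 0.02  0.14 -0.  ] w 0.429 gf 30.0 j6 1.16
[[[-0.01,0.01,0.33,0.01,1],[0,0,0,0,1],[0,0,0,0,1]]]
3 end [ 509.4 -330.1  308.9] -1.735
```

Request:
arm_command(moves=[[[0, 0, 0.32, 0, 1], [0, 0, 0, 0, 1], [0, 0, 0, 0, 0.3], [0, 0, 0, 0, 0.3], [0, 0, 0, 0, 0.3], [0, 0, -0.8, 0, 0.3], [0, 0, -0.8, 0, 0.3], [0, 0, 0, 0, 0.3]]])

```text
time_s: 35.55
tcp_pos: [511.1, -331.1, 378.3]
tool_rot: [3.127, -0.257, 0.011]
force: [0.6, 0.7, 0.2]
grip_width: 0.701
gripper_force: 0.0
```

```bash
python3 - <<'E'
from lk import *
C.pop("4",0)
json.dump(C,open("c.json","w"))
st();look()
plan([(646.5,1,110,-1.74,.3,0),(646.5,1,60,-1.74,.3,2)])
E
```

```text
t 35.65 tip [ 510.  -330.3  184.5] h -1.735 tilt [ 0.002 -0.001] F [ 0.23  0.82 -0.43] T [-0.02  0.13 -0.01] w 0.7 gf 0.0 j6 1.16
case 5 [645.66   1.24   2.98] 0.26
[[[0.22,-0.97,0.2,0.01,0.3],[0.23,-0.97,0.21,0,0.3],[0.22,-0.97,0.2,0.01,0.3],[0.23,-0.97,0.21,0.01,0.3],[0.22,-0.97,0.2,0.01,0.3],[0.22,-0.97,0.2,0,0.3],[0.22,-0.97,0.21,0.01,0.3],[0.22,-0.97,0.2,0.01,0.3],[0.22,-0.97,0.2,0,0.3],[0,-0,0.63,0,0.3]]]
[[[0,-0,0.62,0,0.3],[0,0,0,0,0.3],[0,0,0,0,0.3]]]
13 end [646.4   1.  250.2] -1.74
```

Request:
arm_command(moves=[[[0.22, -0.97, 0.2, 0, 0.3], [0.23, -0.97, 0.2, 0, 0.3], [0.22, -0.97, 0.2, 0, 0.3], [0.23, -0.97, 0.2, 0, 0.3], [0.22, -0.97, 0.2, 0, 0.3], [0.22, -0.97, 0.2, 0, 0.3], [0.22, -0.97, 0.2, 0, 0.3], [0.22, -0.97, 0.2, 0, 0.3], [0.22, -0.97, 0.2, 0, 0.3], [0, 0, 0.63, 0, 0.3]]])

```text
time_s: 36.7
tcp_pos: [647.6, 5.4, 276.4]
tool_rot: [-3.13, 0.252, -0.005]
force: [1.2, -0.3, 1.2]
grip_width: 0.701
gripper_force: 0.0
```

Request:
arm_command(moves=[[[0, 0, 0.62, 0, 0.3], [0, 0, 0, 0, 0.3], [0, 0, 0, 0, 0.3]]])

```text
time_s: 37.0
tcp_pos: [645.3, 1.2, 250.6]
tool_rot: [3.131, -0.257, -0.004]
force: [0.1, -0.4, 0.3]
grip_width: 0.701
gripper_force: 0.0
```

```bash
python3 - <<'E'
from h import *
st()
plan([(646.3,1,9,-1.735,.3,0)])
E
```

```text
t 37.0 tip [645.3   1.2  60.6] h -1.735 tilt [-0.003  0.   ] F [ 0.14 -0.38  0.34] T [-0.02  0.1  -0.02] w 0.701 gf 0.0 j6 1.73
[[[0.01,-0,0.64,0,0.3],[0.02,-0,0.65,0,0.3]]]
2 end [646.5   1.  199. ] -1.735
```

Request:
arm_command(moves=[[[0.02, 0, 0.64, 0, 0.3], [0, 0, 0.65, 0, 0.3], [0, 0, 0, 0, 1], [0, 0, 0, 0, 1], [0, 0, 0, 0, 1], [0, 0, 0, 0, 1], [0, 0, 0, 0, 1], [0, 0, 0, 0, 1]]])

```text
time_s: 37.8
tcp_pos: [647.3, 1.0, 201.8]
tool_rot: [-3.131, 0.257, -0.004]
force: [-1.1, -0.8, 8.0]
grip_width: 0.432
gripper_force: 29.9
```

Request:
arm_command(moves=[[[0, 0, -0.5, 0, 1], [0, 0, -1, 0, 1], [0, 0, -1, 0, 1], [0, 0, -1, 0, 1], [0, 0, -1, 0, 1], [0, 0, 0, 0, 1], [0, 0, 0, 0, 1], [0, 0, 0, 0, 1]]])

```text
time_s: 38.6
tcp_pos: [645.8, 1.1, 378.4]
tool_rot: [3.131, -0.257, -0.004]
force: [-0.1, 0.5, -1.7]
grip_width: 0.43
gripper_force: 29.9
```

```bash
python3 - <<'E'
from h import *
weigh(5);st()
plan([(509.5,-330,188,-1.735,1,0),(509.5,-330,130,-1.735,1,2)])
E
```

```text
Fz mean -2.57 +- 0.17 [-6.4901e+01 -3.4027e+01  3.0000e-03 -6.1000e-02]
t 38.85 tip [646.3   1.1 188.6] h -1.735 tilt [-0.002 -0.   ] F [-0.27 -0.61 -1.97] T [-0.03  0.17 -0.06] w 0.429 gf 29.9 j6 1.73
[[[-0.22,0.97,0,0,1],[-0.23,0.97,0,0,1],[-0.22,0.97,0,0,1],[-0.23,0.97,0.01,0,1],[-0.22,0.97,-0,0,1],[-0.23,0.97,-0,0,1],[-0.22,0.97,0,0,1],[-0.23,0.97,0,0,1],[-0.22,0.97,0,0,1],[-0,-0,0.73,0,1]]]
[[[-0,-0,0.72,0,1],[0,0,0,0,1],[0,0,0,0,1]]]
13 end [ 509.6 -330.2  320.2] -1.735
```

Request:
arm_command(moves=[[[-0.22, 0.97, 0, 0, 1], [-0.23, 0.97, 0, 0, 1], [-0.22, 0.97, 0, 0, 1], [-0.23, 0.97, 0, 0, 1], [-0.22, 0.97, 0, 0, 1], [-0.23, 0.97, 0, 0, 1], [-0.22, 0.97, 0, 0, 1], [-0.23, 0.97, 0, 0, 1], [-0.22, 0.97, 0, 0, 1], [0, 0, 0.7, 0, 1]]])

```text
time_s: 39.85
tcp_pos: [509.3, -334.8, 354.5]
tool_rot: [3.126, -0.262, 0.008]
force: [1.3, -0.1, -2.9]
grip_width: 0.432
gripper_force: 29.9
```

Request:
arm_command(moves=[[[0, 0, 0.72, 0, 1], [0, 0, 0, 0, 1], [0, 0, 0, 0, 1]]])

```text
time_s: 40.15
tcp_pos: [509.8, -330.2, 322.8]
tool_rot: [-3.13, 0.257, 0.002]
force: [-0.4, 0.2, -1.0]
grip_width: 0.436
gripper_force: 29.9
```

```bash
python3 - <<'E'
from h import *
st()
plan([(509.5,-330,119,-1.735,1,2)])
E
```

```text
t 40.15 tip [ 509.8 -330.2  132.8] h -1.735 tilt [-0.001  0.001] F [-0.43  0.17 -1.02] T [-0.03  0.14  0.02] w 0.436 gf 29.9 j6 1.16
[[[-0.01,-0,0.35,0,1],[0,0,0,0,1],[0,0,0,0,1]]]
3 end [ 509.5 -330.1  308.8] -1.735
```

Release, then move toward the lid (clear of the view) and look into the tub.

Request:
arm_command(moves=[[[0, 0, 0.34, 0, 1], [0, 0, 0, 0, 1], [0, 0, 0, 0, 0.3], [0, 0, 0, 0, 0.3], [0, 0, 0, 0, 0.3], [0, 0, -0.8, 0, 0.3], [0, 0, -0.8, 0, 0.3], [0, 0, 0, 0, 0.3]]])

```text
time_s: 40.95
tcp_pos: [511.1, -331.0, 378.3]
tool_rot: [3.127, -0.257, 0.011]
force: [1.0, -0.0, 1.1]
grip_width: 0.702
gripper_force: 0.0
```

```bash
python3 - <<'E'
from h import *
st()
plan([(319.5,-319.4,150,-.282,.3,2)])
E
```

```text
t 40.95 tip [ 511.1 -331.   188.3] h -1.735 tilt [ 0.006 -0.004] F [ 1.02 -0.05  1.07] T [-0.03  0.14  0.03] w 0.702 gf 0.0 j6 1.16
[[[-0.25,0.03,0.05,-0.96,0.3],[-0.25,0,0.05,-0.95,0.3],[-0.26,-0.01,0.05,-0.96,0.3],[-0.25,-0.03,0.05,-0.95,0.3],[-0.24,-0.05,0.05,-0.96,0.3],[-0.25,-0.07,0.05,-0.95,0.3],[-0.23,-0.09,0.05,-0.96,0.3],[-0.23,-0.11,0.05,-0.96,0.3],[-0.22,-0.12,0.05,-0.95,0.3],[-0.21,-0.14,0.05,-0.96,0.3]]]
[[[-0.2,-0.15,0.05,-0.95,0.3],[-0.19,-0.17,0.06,-0.96,0.3],[-0.17,-0.19,0.05,-0.96,0.3],[-0.16,-0.19,0.05,-0.95,0.3],[-0.14,-0.21,0.05,-0.96,0.3],[-0.13,-0.22,0.05,-0.95,0.3],[-0.11,-0.23,0.05,-0.96,0.3],[-0.09,-0.23,0.05,-0.95,0.3],[-0.08,-0.24,0.05,-0.96,0.3],[0,0,0,0,0.3]]]
[[[0,0,0,0,0.3]]]
21 end [ 319.6 -319.5  339.9] -0.282
```

Request:
arm_command(moves=[[[-0.25, 0.03, 0.05, -0.96, 0.3], [-0.25, 0, 0.05, -0.96, 0.3], [-0.26, 0, 0.05, -0.96, 0.3], [-0.25, -0.03, 0.05, -0.96, 0.3], [-0.24, -0.05, 0.05, -0.95, 0.3], [-0.25, -0.07, 0.05, -0.95, 0.3], [-0.23, -0.09, 0.05, -0.95, 0.3], [-0.23, -0.11, 0.05, -0.96, 0.3], [-0.22, -0.12, 0.05, -0.95, 0.3], [-0.21, -0.14, 0.05, -0.96, 0.3]]])

```text
time_s: 41.95
tcp_pos: [408.6, -324.3, 353.2]
tool_rot: [2.999, 0.934, -0.0]
force: [-0.6, 0.0, -0.6]
grip_width: 0.702
gripper_force: 0.0
```

Request:
arm_command(moves=[[[-0.2, -0.15, 0.05, -0.96, 0.3], [-0.19, -0.17, 0.05, -0.96, 0.3], [-0.17, -0.19, 0.05, -0.96, 0.3], [-0.16, -0.19, 0.05, -0.95, 0.3], [-0.14, -0.21, 0.05, -0.96, 0.3], [-0.13, -0.22, 0.05, -0.95, 0.3], [-0.11, -0.23, 0.05, -0.96, 0.3], [-0.09, -0.23, 0.05, -0.95, 0.3], [-0.08, -0.24, 0.05, -0.96, 0.3], [0, 0, 0, 0, 0.3]]])

```text
time_s: 42.95
tcp_pos: [317.4, -318.9, 335.1]
tool_rot: [-2.51, -1.888, 0.0]
force: [0.3, 0.4, -0.4]
grip_width: 0.703
gripper_force: 0.0
```

```bash
python3 - <<'E'
from h import *
st()
a=get_image("top")[160:290,330:480,::-1];b=get_image("side")[60:190,200:350,::-1]
cv2.imwrite("pics/c4.png",cv2.resize(np.hstack([a,b]),None,fx=2.6,fy=2.6,interpolation=cv2.INTER_CUBIC))
E
```

```text
t 42.95 tip [ 317.4 -318.9  145.1] h -0.281 tilt [-0.001  0.001] F [ 0.25  0.36 -0.44] T [-0.09  0.06 -0.05] w 0.703 gf 0.0 j6 -0.51
```

View pics/c4.png

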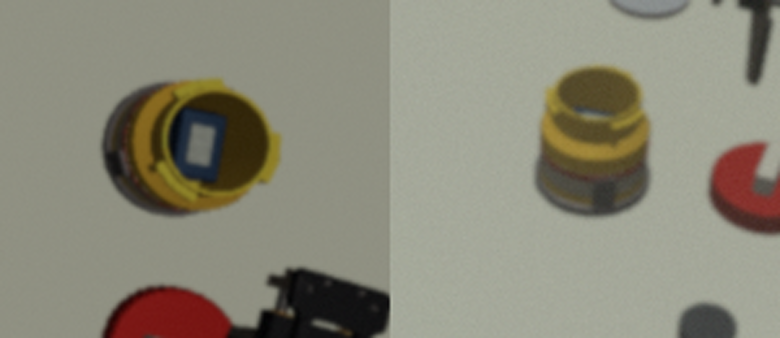

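The tub holds a flat stack (label at about (200,145) in the crop), well below the rim. Now I'll regrasp the lid.

Request:
arm_command(moves=[[[0.01, 0.06, 0.95, 0, 0.3], [0, 0, 0.95, 0, 0.3], [0, 0, 0.5, 0, 0.3], [0, 0, 0, 0, 0.3], [0, 0, 0, 0, 0.3]]])

```text
time_s: 43.55
tcp_pos: [321.3, -319.7, 239.7]
tool_rot: [-2.511, -1.887, 0.0]
force: [0.1, 0.4, 0.2]
grip_width: 0.697
gripper_force: 0.0
```

```bash
python3 - <<'E'
from h import *
st()
plan([(319.5,-319.4,32.5,-.282,.3,1)])
E
```

```text
t 43.55 tip [ 321.3 -319.7   49.7] h -0.282 tilt [-0.  0.] F [0.08 0.38 0.25] T [-0.02  0.05  0.03] w 0.697 gf 0.0 j6 -0.5
[[[-0.01,-0.05,0.43,-0,0.3],[0,0,0,0,0.3]]]
2 end [ 319.3 -319.5  222.5] -0.282
```

Request:
arm_command(moves=[[[0, -0.05, 0.42, 0, 0.3], [0, 0, 0, 0, 0.3], [0, 0, 0, 0, 1], [0, 0, 0, 0, 1], [0, 0, 0, 0, 1], [0, 0, 0, 0, 1], [0, 0, 0, 0, 1], [0, 0, 0, 0, 1], [0, 0, 0, 0, 1], [0, 0, 0, 0, 1]]])

```text
time_s: 44.55
tcp_pos: [319.0, -319.1, 222.9]
tool_rot: [2.511, 1.888, 0.0]
force: [0.7, -0.5, 4.2]
grip_width: 0.239
gripper_force: 30.0
```

```bash
python3 - <<'E'
from h import *
st()
E
```

```text
t 44.55 tip [ 319.  -319.1   32.9] h -0.281 tilt [ 0. -0.] F [ 0.75 -0.51  4.22] T [-0.01  0.09 -0.05] w 0.239 gf 30.0 j6 -0.51
```

```bash
python3 - <<'E'
from h import *
plan([(319,-319.1,150,-.281,1,0),(509.2,-329.8,185,-.281,1,2),(509.2,-329.8,153,-.281,1,2)])
E
```

```text
[[[-0,0,-0.73,-0,1],[-0,0,-0.73,-0,1],[-0,0,-0.74,-0,1],[-0,0,-0.73,-0,1],[0.21,0.93,-0.17,-0,1],[0.21,0.93,-0.18,-0,1],[0.22,0.93,-0.17,-0,1],[0.21,0.92,-0.18,-0,1],[0.21,0.93,-0.17,-0,1],[0,0,0,0,1]]]
[[[0,0,0,0,1],[0,0,0.8,-0,1],[0,0,0,0,1],[0,0,0,0,1]]]
14 end [ 509.1 -329.8  342.9] -0.281
```

Request:
arm_command(moves=[[[0, 0, -0.78, 0, 1], [0, 0, -0.78, 0, 1], [0, 0, -0.78, 0, 1], [0, 0, -0.78, 0, 1], [0.21, 0.93, -0.17, 0, 1], [0.21, 0.93, -0.18, 0, 1], [0.22, 0.93, -0.17, 0, 1], [0.21, 0.92, -0.18, 0, 1], [0.21, 0.93, -0.17, 0, 1], [0, 0, 0, 0, 1]]])

```text
time_s: 45.55
tcp_pos: [512.8, -329.8, 382.6]
tool_rot: [2.507, 1.889, 0.003]
force: [0.4, -0.3, -1.6]
grip_width: 0.239
gripper_force: 30.0
```

Request:
arm_command(moves=[[[0, 0, 0.5, 0, 1], [0, 0, 0.4, 0, 1], [0, 0, 0, 0, 1], [0, 0, 0, 0, 1], [0, 0, 0, 0, 1]]])

```text
time_s: 46.05
tcp_pos: [508.9, -329.9, 347.0]
tool_rot: [2.51, 1.887, 0.0]
force: [-0.3, -0.4, -2.2]
grip_width: 0.239
gripper_force: 30.0
```

```bash
python3 - <<'E'
from h import *
st()
plan([(509.2,-329.8,150,-.281,1,1)])
E
```

```text
t 46.05 tip [ 508.9 -329.9  157. ] h -0.281 tilt [ 0.001 -0.   ] F [-0.34 -0.4  -2.19] T [-0.06  0.11 -0.02] w 0.239 gf 30.0 j6 -0.3
[[[0.01,0.01,0.18,-0.01,1],[0,0,0,0,1]]]
2 end [ 509.4 -329.7  339.8] -0.281
```

Lower to about tip 145, then to 137, watching the force.

Request:
arm_command(moves=[[[0.01, 0.01, 0.15, 0, 1], [0, 0, 0.15, 0, 1], [0, 0, 0, 0, 1]]])

```text
time_s: 46.35
tcp_pos: [509.1, -329.3, 333.4]
tool_rot: [-2.51, -1.887, 0.001]
force: [0.8, -0.0, -2.4]
grip_width: 0.236
gripper_force: 30.0
```

Request:
arm_command(moves=[[[0, 0, 0.07, 0, 1], [0, 0, 0.07, 0, 1], [0, 0, 0, 0, 1], [0, 0, 0, 0, 1]]])

```text
time_s: 46.75
tcp_pos: [509.5, -329.5, 328.7]
tool_rot: [-2.511, -1.888, 0.0]
force: [-0.1, 0.7, -2.3]
grip_width: 0.241
gripper_force: 30.0
```

```bash
python3 - <<'E'
from h import *
st()
E
```

```text
t 46.75 tip [ 509.5 -329.5  138.7] h -0.281 tilt [-0.  0.] F [-0.05  0.67 -2.27] T [-0.06  0.11  0.  ] w 0.241 gf 30.0 j6 -0.3
```

Request:
arm_command(moves=[[[0, 0, 0.07, 0, 1], [0, 0, 0.07, 0, 1], [0, 0, 0, 0, 1]]])

```text
time_s: 47.05
tcp_pos: [509.6, -329.6, 323.5]
tool_rot: [2.51, 1.888, 0.0]
force: [-1.5, 1.0, 7.3]
grip_width: 0.239
gripper_force: 30.0
```

Request:
arm_command(moves=[[[0, 0, 0.05, 0, 1], [0, 0, 0.05, 0, 1], [0, 0, 0, 0, 1]]])

```text
time_s: 47.35
tcp_pos: [509.7, -329.6, 320.2]
tool_rot: [2.51, 1.887, 0.001]
force: [-2.8, 1.7, 11.9]
grip_width: 0.24
gripper_force: 30.0
```

```bash
python3 - <<'E'
from h import *
st()
E
```

```text
t 47.35 tip [ 509.7 -329.6  130.2] h -0.281 tilt [ 0.001 -0.001] F [-2.8   1.71 11.94] T [ 0.34  0.75 -0.03] w 0.24 gf 30.0 j6 -0.3
```

Request:
arm_command(moves=[[[0, 0, 0.06, 0, 1], [0, 0, 0.05, 0, 1], [0, 0, 0, 0, 1], [0, 0, 0, 0, 1]]])

```text
time_s: 47.75
tcp_pos: [509.8, -329.7, 316.7]
tool_rot: [2.509, 1.887, 0.001]
force: [-4.9, 3.7, 18.0]
grip_width: 0.241
gripper_force: 30.0
```

```bash
python3 - <<'E'
from h import *
st()
E
```

```text
t 47.75 tip [ 509.8 -329.7  126.7] h -0.281 tilt [ 0.002 -0.001] F [-4.88  3.7  18.03] T [ 0.5   0.99 -0.06] w 0.241 gf 30.0 j6 -0.3
```

Request:
arm_command(moves=[[[0, 0, 0, 0.5, 1], [0, 0, 0, 1, 1], [0, 0, 0, 1, 1], [0, 0, 0, 1, 1], [0, 0, 0, 1, 1], [0, 0, 0, 0.5, 1], [0, 0, 0, 0, 1]]])

```text
time_s: 48.45
tcp_pos: [510.6, -329.9, 317.2]
tool_rot: [2.833, 1.348, 0.004]
force: [-0.8, 1.7, 16.8]
grip_width: 0.237
gripper_force: 30.0
```

```bash
python3 - <<'E'
from h import *
st()
E
```

```text
t 48.45 tip [ 510.6 -329.9  127.2] h -0.682 tilt [ 0.004 -0.002] F [-0.83  1.69 16.76] T [ 0.38  0.41 -0.11] w 0.237 gf 30.0 j6 0.11
```

Add a little pressure and continue turning.

Request:
arm_command(moves=[[[0, 0, 0.03, 0.5, 1], [0, 0, 0, 1, 1], [0, 0, 0, 1, 1], [0, 0, 0, 1, 1], [0, 0, 0, 1, 1], [0, 0, 0, 0.5, 1], [0, 0, 0, 0, 1]]])

```text
time_s: 49.15
tcp_pos: [510.7, -330.4, 316.4]
tool_rot: [3.044, 0.759, 0.006]
force: [-1.2, -0.6, 18.4]
grip_width: 0.239
gripper_force: 30.0
```

```bash
python3 - <<'E'
from h import *
st()
E
```

```text
t 49.15 tip [ 510.7 -330.4  126.4] h -1.082 tilt [ 0.005 -0.003] F [-1.2  -0.59 18.4 ] T [ 0.05  0.55 -0.08] w 0.239 gf 30.0 j6 0.51
```

Request:
arm_command(moves=[[[0, 0, 0, 0.9, 1], [0, 0, 0, 0.9, 1], [0, 0, 0, 0.9, 1], [0, 0, 0, 0, 1]]])

```text
time_s: 49.55
tcp_pos: [510.7, -330.3, 316.4]
tool_rot: [3.109, 0.424, 0.007]
force: [-0.9, 0.5, 20.0]
grip_width: 0.238
gripper_force: 30.0
```

Request:
arm_command(moves=[[[0, 0, 0, 0.4, 1], [0, 0, 0, 0, 1]]])

```text
time_s: 49.75
tcp_pos: [510.8, -330.3, 316.4]
tool_rot: [3.115, 0.377, 0.007]
force: [-0.7, 1.4, 19.3]
grip_width: 0.233
gripper_force: 30.0
```

```bash
python3 - <<'E'
from h import *
st()
E
```

```text
t 49.75 tip [ 510.8 -330.3  126.4] h -1.33 tilt [ 0.005 -0.003] F [-0.74  1.39 19.27] T [0.15 0.37 0.06] w 0.233 gf 30.0 j6 0.75
```

Request:
arm_command(moves=[[[0, 0, -0.06, 0, 1], [0, 0, -0.06, 0, 1], [0, 0, -0.05, 0, 1], [0, 0, 0, 0, 1], [0, 0, 0, 0, 1]]])

```text
time_s: 50.25
tcp_pos: [510.7, -330.3, 322.2]
tool_rot: [3.115, 0.378, 0.007]
force: [2.5, -1.2, 9.2]
grip_width: 0.237
gripper_force: 30.0
```

```bash
python3 - <<'E'
from h import *
st()
E
```

```text
t 50.25 tip [ 510.7 -330.3  132.2] h -1.329 tilt [ 0.005 -0.003] F [ 2.54 -1.22  9.21] T [-0.29 -0.11  0.03] w 0.237 gf 30.0 j6 0.75
```

Request:
arm_command(moves=[[[0, 0, -0.05, 0, 1], [0, 0, -0.03, 0, 1], [0, 0, 0, 0, 1]]])

```text
time_s: 50.55
tcp_pos: [510.4, -330.1, 323.9]
tool_rot: [3.116, 0.378, 0.005]
force: [4.4, -3.1, -1.0]
grip_width: 0.239
gripper_force: 30.0
```

```bash
python3 - <<'E'
from h import *
st()
E
```

```text
t 50.55 tip [ 510.4 -330.1  133.9] h -1.329 tilt [ 0.003 -0.002] F [ 4.36 -3.09 -0.96] T [-0.55 -0.55  0.01] w 0.239 gf 30.0 j6 0.75
```

Height is about 101 mm and the lugs have engaged. Open, rise and retreat.

Request:
arm_command(moves=[[[0, 0, 0, 0, 0.3], [0, 0, 0, 0, 0.3], [0, 0, 0, 0, 0.3], [0, 0, 0, 0, 0.3], [0, 0, -0.5, 0, 0.3], [0, 0, -1, 0, 0.3], [0, 0, -1, 0, 0.3], [-1, 0, -0.5, 0, 0.3], [-1, 0, -0.3, 0, 0.3], [-1, 0, 0, 0, 0.3]]])

```text
time_s: 51.55
tcp_pos: [392.0, -358.4, 457.5]
tool_rot: [3.116, 0.38, 0.003]
force: [-0.5, -0.1, -0.3]
grip_width: 0.701
gripper_force: 0.0
```

Request:
arm_command(moves=[[[-1, 0, 0, 0, 0.3], [-0.8, 0, 0, 0, 0.3], [0, 0, 0, 0, 0.3], [0, 0, 0, 0, 0.3]]])

```text
time_s: 51.95
tcp_pos: [322.8, -375.5, 455.8]
tool_rot: [3.119, 0.376, 0.001]
force: [-0.2, -0.0, 0.1]
grip_width: 0.703
gripper_force: 0.0
```

```bash
python3 m.py | grep -v case; python3 - <<'E'
from h import *
st()
im=get_image("top");cv2.imwrite("pics/t5.png",cv2.resize(im[60:320,50:480,::-1],None,fx=1.8,fy=1.8,interpolation=cv2.INTER_CUBIC))
b=get_image("side")[40:170,200:350,::-1];cv2.imwrite("pics/s5.png",cv2.resize(b,None,fx=3,fy=3,interpolation=cv2.INTER_CUBIC))
E
```

```text
t 52.05 tip [ 323.8 -375.4  265.5] h -1.329 tilt [ 0. -0.] F [-0.42  1.89  0.22] T [-0.04  0.17 -0.01] w 0.696 gf 0.0 j6 0.47Traceback (most recent call last):
  File "m.py", line 4, in <module>
    p,f=case(ims,x,y);print("case",np.round(p,2),round(f,2))
    ^^^
TypeError: cannot unpack non-iterable NoneType object
```

View pics/t5.png

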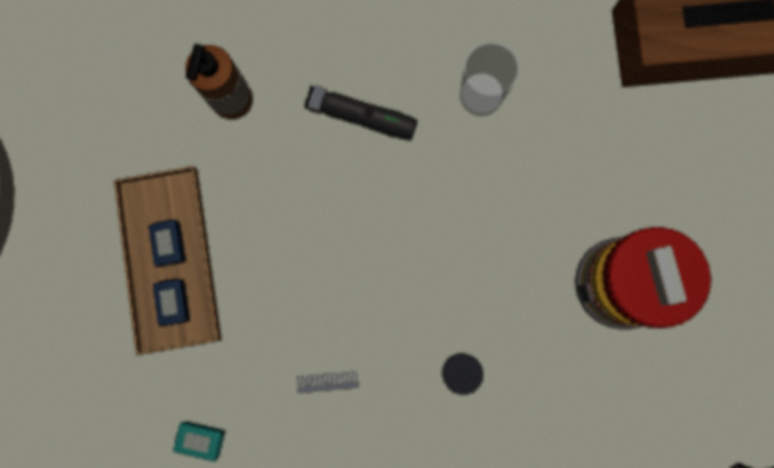

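View pics/s5.png

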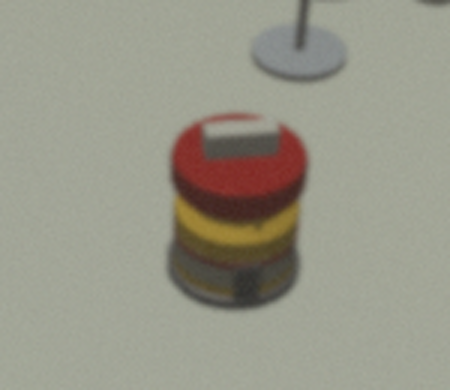

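The lid is seated with the bar at its original angle, and both empties are in the tray. One shifted from (150,228) to (167,243) in the crop, which looks like the knock. As a last check I'll fit the lid the same way as at the start.

```bash
sed -i '/^for x,y in/,+1d' m.py; python3 m.py
```

```text
lid ['top', 'side'] (array([ 509.1123005 , -330.18843502]), np.float64(0.21053089720223417))
lid ['top'] (array([ 509.17344887, -329.61194989]), np.float64(0.027841386947483393))
lid ['side'] (array([ 508.82596334, -332.50900156]), np.float64(0.17984090139413234))
lid xyz (array([ 509.88429092, -334.30699151,   -9.51952977]), np.float64(0.1833403641786847))
bar [(array([ 5.09534106e+02, -3.30348750e+02,  2.73835769e-01]), np.float64(0.18507690697832635)), (array([ 5.09537701e+02, -3.30348058e+02,  2.73858559e-01]), np.float64(0.18507748710343297)), (array([ 5.09548113e+02, -3.30345999e+02,  2.73819600e-01]), np.float64(0.18508239019170236))]
tray (array([5.31454193e+02, 3.05093065e+02, 1.93451427e-01]), np.float64(0.08217853944908693))
```

The position, height and angle all match the start, within about 1 mm.

```bash
python3 -c "
from workcell import *
print(job_done())"
```

```text
the job is handed in; nothing more can be done
None
```

I put the three full cases in the tub and the two empty ones in the tray, locked the lid back on and handed the job in; the hand-in gave no verdict, but the last pictures show the lid within about 1 mm of where it started.

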